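# Turn over the mirror-wise tray clip, then blow the clips dry

## Robot

A 7-joint arm with a two-finger parallel gripper is mounted at the origin on the work surface. World frame = base frame: x ahead of the robot, y to its left, z up, the work surface at z = 0. Lengths are in m, angles in rad, forces in N, time in s.
With the tool pointing down it reaches from about 0.35 to 0.9 m from the base axis. Payload 19.9 kg.
Tool frame: the origin (TCP) lies at the very end of the fingers, on their centre line; the grasp point (between the pads) lies grip_point_offset behind it (grip_point_offset is the distance from the TCP to the grasp point, in m); z points along the fingers, x is the direction in which the jaws open and shut, and the axes are right-handed (so a half turn about z gives the same grasp; the last joint's range is limited). The gripper opens to 85 mm and grips with 20 to 120 N. Pads are 22 mm wide; open, the fingers measure 114 mm over their backs; the gripper's body (76 mm by 85 mm) begins 54 mm behind the grasp point. The pads swing forward as they close: fully open they stand 13 mm farther back than shut.
Start: joints at [1.2, 0.417, -0.01, 1.614, 0.005, 1.111, -0.053], TCP at [0.202, -0.591, 0.193] pointing down, gripper open.
Joint ranges: [-2.81, 2.81], [-0.39, 2.02], [-1.27, 1.25], [0.06, 2.57], [-1.19, 4.33], [0.19, 2], [-2.82, 2.82]. Speed limits (rad/s): [1.89, 1.89, 2.39, 2.39, 3.01, 3.01, 3.01].

## Interface

Orientations are given as a unit quaternion [x, y, z, w].
In Python, from rig import observe, get_image, job_done, grip_point_offset gives the robot as it stands.
- The arm moves only by the tool move_arm, never from a script. Its arguments are lists of equal length, an entry for each row: "angular": the turn, a rotation vector about the tool's x, y, z normalised to -1 to 1, where 1 is 120 degrees, a list of three; "translation": the shift along the tool's x, y, z normalised to -1 to 1, where 1 is 500 mm, a list of three; "jaw": the closure, from 0 (fully open) to 1 (shut). In form: {"angular": [[wx, wy, wz], ...], "translation": [[x, y, z], ...], "jaw": [jaw, ...]}. A call has 1 to 8 rows; each row is the pose to reach, as a shift and turn from the pose commanded when the call began, along the tool's axes at that moment; what a row does not reach only later rows make up. A row lasts 1/8 s, in which the tool goes at most 62.5 mm and 10.7 degrees, less where a joint would pass 70% of its speed; a pose out of reach is approached as far as the arm can. A call with a number of a shift or a turn outside -1 to 1 is refused whole. A call with a gripper value outside its range is refused whole. The fingers move at their own pace and stop on an object; "force" is the grip in N (left out, the last holds). Time passes only in rows, so rows that repeat a pose let the fingers close. It gives the time, the measured TCP pose, the force and the opening at its end, in the units of the state.
- observe(): the state, without advancing time (a new reading comes with each control period).
- get_image(name): name is "side" or "top" or "wrist"; returns a dict with "frame" (420x560x3 uint8, red, green, blue), "depth" (420x560 float32, m along the optical axis (not along the pixel's ray), 0 where there is no reading), "vertical_fov" (degrees; the focal length in pixels is half the picture's height over the tangent of half this angle, whatever the lens; pixels are square), "cx", "cy" (the principal point, pixels), "distortion" ([k1, k2, p1, p2, k3] as OpenCV has them; the pictures are not rectified), "view" (4x4, takes a point from world to camera coordinates). Camera axes: x right, y up, looking along -z (the intrinsics and any distortion apply to the point x, -y, -z); pixel columns grow to the right and rows downward; lengths in m; the calibration is good to about 2 mm. A picture is of the moment at which its call begins.
- job_done(): hands the job in, once; it reports no verdict.
The state is a dict: "time_s": time; "joints": joint angles; "dq": joint speeds; "joint_efforts": joint torques, N m; "ee_pos": TCP position; "tool_rot": TCP orientation; "contact_force": force on the tool from outside, world axes, zero at the start; "wrist_torque": the same for the moment, N m; "opening": finger opening in m.
Only numpy, scipy, OpenCV 4.12 (cv2) and the standard library are available. Lean on these libraries where they do the work, as an engineer would, in place of code of your own. Each camera call takes 0.05 s, during which the arm holds its last target.

## Task

The blue L-shaped tray clips on the white drying mat must all lie the same hand: seen from above, each reads as a proper letter L. Pick up any that lies mirror-wise, turn it over in the gripper (you may stand it on edge to regrasp it) and lay it flat on the mat again without letting it topple or drop; leave the clips that are already right, the steel cup and the shaker where they are. Then blow the clips dry: push the hand valve's lever all the way over to its green side, never to the red side, hold it there for two seconds, and let it come back to the middle.

Things in the scene. Friction and masses are not known exactly. Their poses are not given: they have to be found in the camera images.
- station: fixed drying station: a flat white mat 300 by 540 mm, 8 mm thick, over x=-130 to 170 and y=-270 to 270 mm of its frame; origin on the table under the mat, x away from the robot, z up. A steel air bar (22 mm thick, centred 93 mm up) runs along y over the far edge at x=155. The clips lie on the mat's top (z=8 mm) in a row along y.
- clip_a_c (a point): centre (half-way up) of a blue plastic L clip, one of three alike, same on both faces: 66 (x) by 100 (y) by 30 (z) mm, origin mid-outline. Long arm: x=-33 to -7, y=-50 to 50. Foot: x=-7 to 33, y=-50 to -24. Small lip: x=-7 to 3, y=40 to 50. z axis up: it reads as an L from above (arm up the page, foot to the right); z down: it lies mirror-wise.
- clip_b_c (a point): centre of the second blue clip; shape and axes as clip_a. Each clip weighs about 130 g (varies). Grip the 26 mm thick foot (pads closing along y). A clip stands steadily on the 100 by 30 mm outer edge of its long arm (x=-33) with the foot up, its centre then 33 mm above the mat; lying flat its centre is 15 mm above the mat.
- clip_c_c (a point): centre of the third blue clip; shape and axes as clip_a. Any of the three places in the row may hold a mirror-wise clip; a mirror-wise one starts with its foot end towards the robot and its foot pointing roughly to the robot's left (within 0.6 rad).
- valve: fixed hand valve: dark foot plate 90 (x) by 110 (y) mm carrying a grey block 56 by 64 mm, 46 mm high; origin under its centre. A green strip lies on the plate on its +y side, a red one on its -y side. A green flag on top rises while the lever is over to the green side.
- lever_knob (a point): centre of the valve lever's black ball knob (30 mm diameter) on a 10 mm steel stick, 100 mm from the lever's pivot. The pivot lies level along the valve's x, 50 mm above the table; with the lever centred the stick is upright and the knob is 150 mm above the table.
- valve_lever (a joint): angle of the spring-centred lever: 0 upright, positive leaning to the green (+y of the valve) side, stops at +0.55 and -0.55 rad. The spring takes about 7 N at the knob to reach the stop; let go, it returns to 0.
- cup_rim (a point): bystander: centre of the mouth of a small steel cup, 50 mm wide and 34 mm high, on the far part of the mat; leave it.
- shaker: bystander: small white shaker jar with an orange cap, 38 mm wide and 75 mm high, on the far part of the mat; origin at its foot; leave it.
There are look-alikes about, which are no part of the job. What is shaped like the valve but purple is not meant. What is shaped like the part that bears clip_b_c but brown is not meant.

How it is judged:
By the outcome, as a careful person would: the job done as asked, in the order asked, and still so for the second after the job is handed in, with the robot touching nothing.
It also fails if it takes over 70 s, if anything falls off the work surface, if the arm or the gripper's body presses on something with over 40 N, if the wrist force passes 120 N, or if a joint passes its speed limit or range.

## Working session

There is one attempt and no reset: what is moved stays moved. The work goes in short steps, Python scripts to look and compute and a tool call to move; the robot and the scene stay as the last step left them, time stands still between calls to the robot, and variables do not carry over. Pictures are saved under pics/ and viewed, and the job is handed in when it is done.

Besides the shell and the picture viewer there is one more tool, called in YAML: its name, and indented under it one key for each argument. move_arm: Moves the arm, as the interface text tells. Scaled input: -1 to 1 covers 500 mm each way for a shift and 120 degrees each way for a turn. Its arguments: {"type":"object","properties":{"angular":{"type":"array","items":{"type":"array","items":{"type":"number","minimum":-1,"maximum":1}}},"translation":{"type":"array","items":{"type":"array","items":{"type":"number","minimum":-1,"maximum":1}}},"jaw":{"type":"array","items":{"type":"number"}},"force":{"type":"number"}},"required":["angular","translation","jaw"]}

```bash
ls; mkdir -p pics
cat > h.py <<'E'
import numpy as np, cv2
from rig import observe,get_image,job_done,grip_point_offset
def K(im):
    h=im['frame'].shape[0]; f=h/2/np.tan(np.radians(im['vertical_fov'])/2)
    return np.array([[f,0,im['cx']],[0,f,im['cy']],[0,0,1.]]),np.array(im['distortion'],float)
def unproj(im,px,z=None):
    "pixels->world by depth, or onto plane z"
    k,d=K(im); px=np.array(px,float).reshape(-1,2)
    n=cv2.undistortPoints(px.reshape(-1,1,2),k,d).reshape(-1,2)
    V=np.array(im['view']); R=V[:3,:3];t=V[:3,3]; o=-R.T@t
    out=[]
    for p,q in zip(px,n):
        ray=R.T@np.array([q[0],-q[1],-1.])
        s=(z-o[2])/ray[2] if z is not None else im['depth'][int(round(p[1])),int(round(p[0]))]
        out.append(o+s*ray)
    return np.array(out)
def project(im,P):
    k,d=K(im);V=np.array(im['view']);c=(V[:3,:3]@np.array(P,float).reshape(-1,3).T).T+V[:3,3]
    return cv2.projectPoints(c*[1,-1,-1],np.zeros(3),np.zeros(3),k,d)[0].reshape(-1,2)
def save(im,name,crop=None,s=1):
    f=im['frame']
    if crop: f=f[crop[1]:crop[3],crop[0]:crop[2]]
    cv2.imwrite('pics/'+name,cv2.resize(f,None,fx=s,fy=s,interpolation=cv2.INTER_CUBIC)[:,:,::-1])
E
python3 - <<'E'
from h import *
import pickle
print(observe(),grip_point_offset)
for n in('top','side','wrist'):
    im=get_image(n);pickle.dump(im,open(n+'0.pkl','wb'));save(im,n+'0.png',s=1.4)
    print(n,im['vertical_fov'],im['cx'],im['cy'],im['distortion'],np.round(im['view'],3).tolist())
E
```

```text
pics
{'time_s': 0.0, 'joints': array([ 1.20050831,  0.41796129, -0.01031574,  1.61415012,  0.00467455,
        1.11071393, -0.05297821]), 'dq': array([-0.00025745, -0.00043009,  0.00147365,  0.00093788, -0.00049848,
       -0.00163208, -0.00013992]), 'joint_efforts': array([ 3.11799295e-04, -8.64443278e+01,  6.79101627e-01, -4.34904563e+01,
        1.90500735e-02,  7.51164596e-03,  5.97527787e-05]), 'ee_pos': array([ 0.2016871 , -0.59115523,  0.19257826]), 'tool_rot': array([ 8.13303253e-01, -5.81839715e-01, -5.09104780e-04, -3.25560527e-04]), 'contact_force': array([-0.45754037, -0.21354017,  0.92340746]), 'wrist_torque': array([-0.02428157,  0.03154701,  0.00737629]), 'opening': 0.085480407371169} 0.0187
top 52.85002114284962 279.3122946588749 215.0603768351259 [-0.01570025  0.          0.          0.          0.        ] [[-0.012, -1.0, 0.009, 0.002], [0.986, -0.01, 0.168, -0.547], [-0.168, 0.011, 0.986, -1.219], [0.0, 0.0, 0.0, 1.0]]
side 50.454687437208335 282.6166737299847 215.49635490790826 [0.03392903 0.         0.         0.         0.        ] [[0.983, -0.182, 0.001, -0.505], [0.119, 0.648, 0.752, -0.145], [-0.138, -0.74, 0.659, -1.06], [0.0, 0.0, 0.0, 1.0]]
wrist 68.9390348596882 276.65385023393685 215.23077827961842 [-0.01856472  0.          0.          0.          0.        ] [[0.324, -0.946, -0.002, -0.625], [0.914, 0.313, -0.259, 0.034], [0.245, 0.082, 0.966, -0.378], [0.0, 0.0, 0.0, 1.0]]
```

View pics/top0.png

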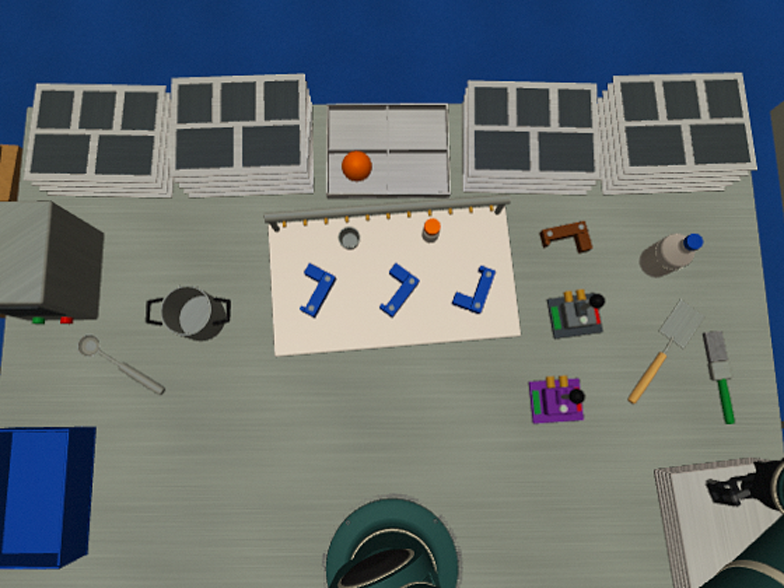

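View pics/side0.png

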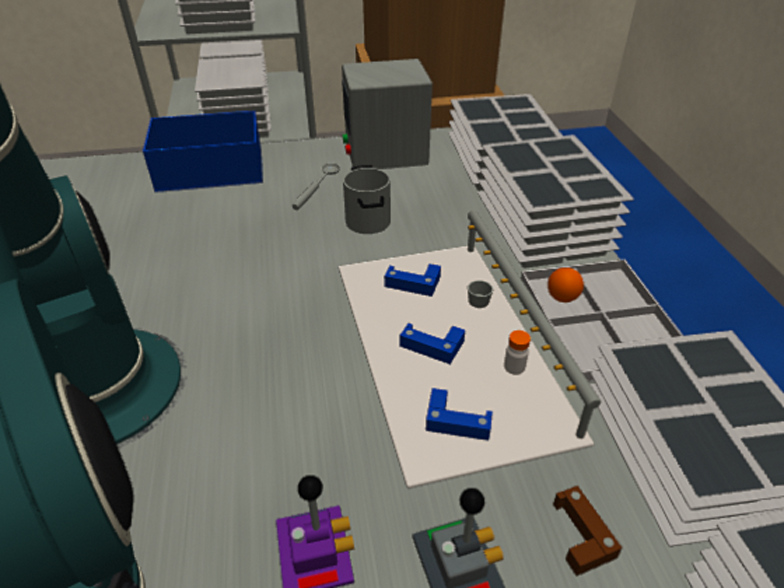

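Run:
```python
from h import *
import pickle
im=pickle.load(open('top0.pkl','rb'));save(im,'c1.png',(305,180,365,235),12);save(im,'c2.png',(380,195,440,310),7)
save(im,'c3.png',(185,140,375,260),4)
```

```text
(no output)
```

View pics/c1.png

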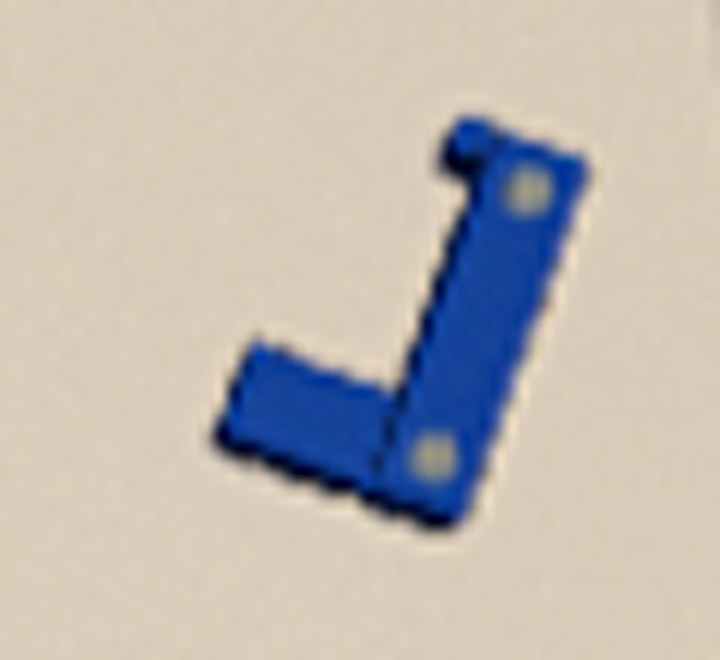

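View pics/c2.png

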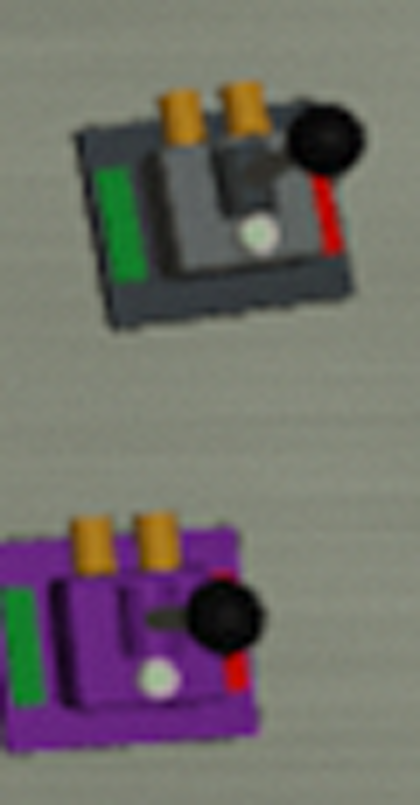

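View pics/c3.png

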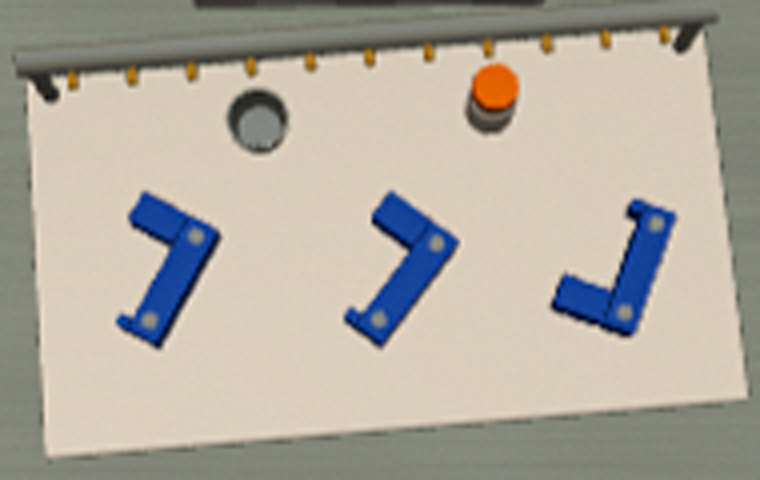

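```bash
cat > fit.py <<'E'
from h import *
from scipy.optimize import minimize
POLY=np.array([[-33,-50],[33,-50],[33,-24],[-7,-24],[-7,40],[3,40],[3,50],[-33,50]])/1e3
def pose(x,y,th,hand,z):
    # th: world direction of clip x axis
    c,s=np.cos(th),np.sin(th); X=np.array([c,s,0]);Z=np.array([0,0,hand]);Y=np.cross(Z,X)
    return np.column_stack([X,Y,Z]),np.array([x,y,z])
def sil(im,R,t,box,S=8):
    m=np.zeros(((box[3]-box[1])*S,(box[2]-box[0])*S),np.uint8)
    q=[]
    for z in(-.015,.015):
        P=np.c_[POLY,np.full(8,z)]@R.T+t
        q.append(np.round(((project(im,P)-[box[0],box[1]]+.5)*S-.5)*16).astype(np.int32))
    for a in q: cv2.fillPoly(m,[a],1,shift=4)
    for i in range(8):
        j=(i+1)%8; cv2.fillConvexPoly(m,np.array([q[0][i],q[0][j],q[1][j],q[1][i]]),1,shift=4)
    return m
def bluemask(im,box,S=8):
    f=im['frame'][box[1]:box[3],box[0]:box[2]]
    f=cv2.resize(f,None,fx=S,fy=S,interpolation=cv2.INTER_CUBIC).astype(int)
    return (f[:,:,0]<115).astype(np.uint8)
def fit(im,box,hand,x0,z):
    M=bluemask(im,box)
    def c(p):
        m=sil(im,*pose(p[0]/100,p[1]/100,p[2]/10,hand,z),box); return 1-(m&M).sum()/max(1,(m|M).sum())
    best=None
    for d in range(0,360,30):
        r=minimize(c,[x0[0]*100,x0[1]*100,np.radians(d)*10],method='Nelder-Mead',options=dict(initial_simplex=None,maxiter=150))
        if best is None or r.fun<best.fun: best=r
    r=minimize(c,best.x,method='Nelder-Mead',options=dict(maxiter=200))
    return r.x/[100,100,10],1-r.fun
E
python3 - <<'E'
from fit import *
import pickle
im=pickle.load(open('top0.pkl','rb'))
zs=[unproj(im,[[u,v]])[0] for u,v in((300,240),(250,215),(353,195),(344,215))]
print(np.round(zs,4))
for box in((318,184,362,228),(266,182,306,232),(208,182,246,232)):
    c=unproj(im,[[(box[0]+box[2])/2,(box[1]+box[3])/2]],.023)[0]
    for hand in(1,-1): print(box,hand,fit(im,box,hand,c,.023))
# mat corners, valve
m=np.array([[28,80],[47,458],[748,398],[703,28]])/4+[185,140]
print(unproj(im,m,.008))
v=np.array([[77,135],[112,328],[353,295],[310,100]])/7+[380,195]
V=unproj(im,v,.006);print(V,V.mean(0))
k=np.array([322,140])/7+[380,195]; print('knob',unproj(im,[k],.15), unproj(im,[k]))
w=pickle.load(open('wrist0.pkl','rb'));Vw=np.array(w['view']);o=-Vw[:3,:3].T@Vw[:3,3]
from scipy.spatial.transform import Rotation as Ro
s=observe();print('cam in tool',Ro.from_quat(s['tool_rot']).inv().apply(o-s['ee_pos']))
E
```

```text
[[ 0.4754 -0.0671  0.0068]
 [ 0.5551  0.0859  0.0042]
 [ 0.6067 -0.2286  0.0432]
 [ 0.547  -0.2004  0.0343]]
(318, 184, 362, 228) 1 (array([ 0.57094359, -0.16192177,  5.94439383]), np.float64(0.6230461758740007))
(318, 184, 362, 228) -1 (array([ 0.58025685, -0.18405039,  1.19360189]), np.float64(0.8940855980044637))
(266, 182, 306, 232) 1 (array([ 0.5760478 , -0.01027633,  0.92634708]), np.float64(0.9011343043157259))
(266, 182, 306, 232) -1 (array([ 0.57481654, -0.00898066,  0.9351948 ]), np.float64(0.5760252186754515))
(208, 182, 246, 232) 1 (array([0.57678713, 0.16916084, 1.07107035]), np.float64(0.8974375462174067))
(208, 182, 246, 232) -1 (array([0.57645534, 0.17033778, 1.08574033]), np.float64(0.5920853198115027))
[[ 0.73226335  0.26858945  0.008     ]
 [ 0.43441696  0.24731622  0.008     ]
 [ 0.47438619 -0.28792277  0.008     ]
 [ 0.77037541 -0.266514    0.008     ]]
[[ 0.55251261 -0.3513785   0.006     ]
 [ 0.46650792 -0.36198091  0.006     ]
 [ 0.47985404 -0.46943049  0.006     ]
 [ 0.56724184 -0.45644265  0.006     ]] [ 0.5165291  -0.40980814  0.006     ]
knob [[ 0.52510117 -0.40801027  0.15      ]] [[ 0.52261486 -0.40257777  0.16489046]]
cam in tool [ 0.00111357 -0.0653655  -0.18071395]
```

View pics/wrist0.png

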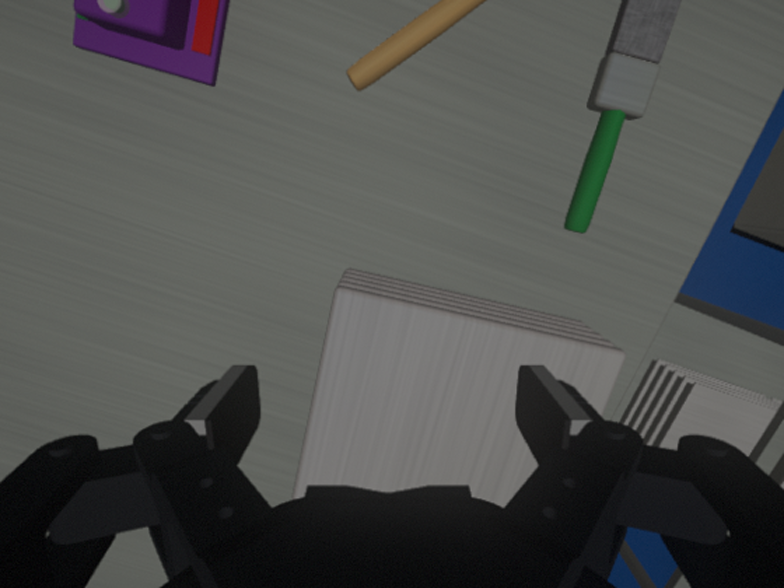

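```bash
cat > plan.py <<'E'
from fit import *
from scipy.spatial.transform import Rotation as Ro
def R_down(az,tilt=0):
    "tool x at world azimuth az(rad), tool down, then turned by tilt deg about tool x"
    x=np.array([np.cos(az),np.sin(az),0]);z=np.array([0,0,-1.]);y=np.cross(z,x)
    return Ro.from_matrix(np.column_stack([x,y,z]))*Ro.from_rotvec([np.radians(tilt),0,0])
def rel(p,R,s=None):
    s=s or observe(); R0=Ro.from_quat(s['tool_rot'])
    w=(R0.inv()*R).as_rotvec()/np.radians(120); t=R0.inv().apply(np.array(p)-s['ee_pos'])/.5
    print('ang',np.round(w,4).tolist(),'trans',np.round(t,4).tolist(),'n',round(max(np.linalg.norm(w)*120/10.7,np.linalg.norm(t)*500/62.5),1))
E
python3 - <<'E'
from plan import *
R0=Ro.from_quat(observe()['tool_rot'])
rel([.202,-.591,.32],R0)
rel([.54,-.19,.28],R_down(1.19-np.pi/2))
E
```

```text
ang [0.0, 0.0, 0.0] trans [-0.0005, -0.0007, -0.2546] n 2.0
ang [-0.0002, 0.0004, -0.4112] trans [-0.5413, -0.8995, -0.1741] n 8.5
```

move_arm:
  angular:
    - [0,0,0]
    - [0,0,0]
    - [0,0,-0.41]
    - [0,0,-0.41]
    - [0,0,-0.41]
    - [0,0,-0.41]
    - [0,0,-0.41]
    - [0,0,-0.41]
  translation:
    - [0,0,-0.12]
    - [0,0,-0.2]
    - [-0.541,-0.9,-0.2]
    - [-0.541,-0.9,-0.2]
    - [-0.541,-0.9,-0.2]
    - [-0.541,-0.9,-0.2]
    - [-0.541,-0.9,-0.2]
    - [-0.541,-0.9,-0.2]
  jaw: [0,0,0,0,0,0,0,0]
  force: 50

```text
time_s: 1.15
ee_pos: [0.4445, -0.3032, 0.2932]
tool_rot: [0.982, -0.19, -0.0, 0.0]
contact_force: [1.0, -0.3, -1.2]
opening: 0.0852
```

move_arm:
  angular:
    - [0,0,0]
  translation:
    - [0,0,0]
  jaw: [0]

```text
time_s: 1.27
ee_pos: [0.4464, -0.3006, 0.2932]
tool_rot: [0.982, -0.187, 0.0, -0.001]
contact_force: [-0.2, -0.6, -0.0]
opening: 0.0856
```

Run:
```python
from plan import *
rel([.54,-.19,.28],R_down(1.19-np.pi/2))
print(observe()['time_s'],observe()['joints'])
```

```text
ang [-0.0006, -0.0001, 0.0022] trans [0.0929, -0.2746, 0.0267] n 2.3
1.275 [ 0.83389253  0.19646954 -0.34540536  1.69133201  0.06800848  1.26572964
  0.09796915]
```

move_arm:
  angular:
    - [0,0,0]
    - [0,0,0]
    - [0,0,0]
    - [0,0,0]
    - [0,0,0]
  translation:
    - [0.093,-0.275,0.027]
    - [0.093,-0.275,0.027]
    - [0.093,-0.275,0.027]
    - [0.093,-0.275,0.027]
    - [0.093,-0.275,0.027]
  jaw: [0,0,0,0,0]

```text
time_s: 1.9
ee_pos: [0.5375, -0.1961, 0.2796]
tool_rot: [0.982, -0.191, -0.0, 0.0]
contact_force: [-0.6, -0.6, 0.8]
opening: 0.0855
```

Run:
```python
from plan import *
import pickle
s=observe();print(s['time_s'],s['ee_pos'],s['joints'])
im=get_image('wrist');pickle.dump(im,open('w1.pkl','wb'));save(im,'w1.png',s=1.4)
```

```text
1.9 [ 0.53746797 -0.19605504  0.27955146] [ 0.63903312  0.27968488 -0.42341832  1.6285319   0.11986873  1.25956349
 -0.19148483]
```

View pics/w1.png

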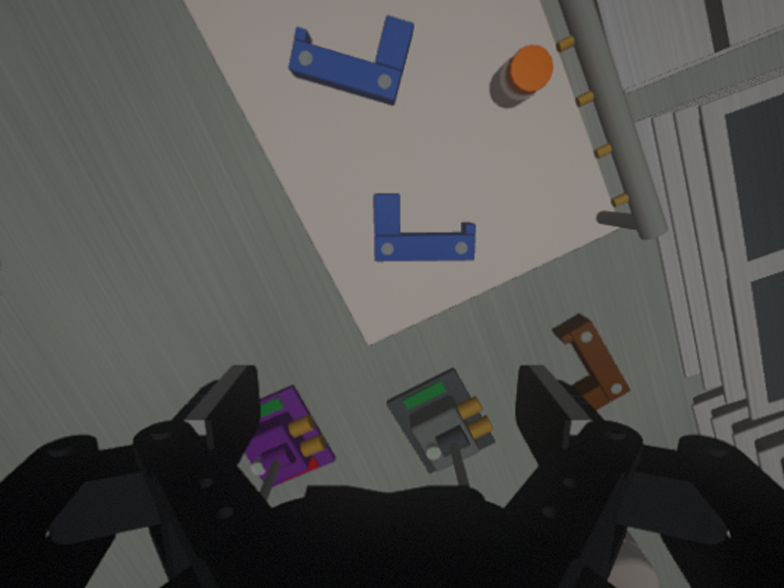

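Run:
```python
from plan import *
import pickle
im=pickle.load(open('w1.pkl','rb'))
save(im,'w1c.png',(260,130,345,195),8)
import fit
def bm(im,box,S=8):
    f=im['frame'][box[1]:box[3],box[0]:box[2]]
    f=cv2.resize(f,None,fx=S,fy=S,interpolation=cv2.INTER_CUBIC).astype(int)
    return ((f[:,:,2]-f[:,:,0])>35).astype(np.uint8)
fit.bluemask=bm
box=(258,128,348,195)
r=fit.fit(im,box,-1,(.58,-.184),.023);print(r)
m=fit.sil(im,*pose(*r[0],-1,.023),box);M=bm(im,box)
cv2.imwrite('pics/w1m.png',np.dstack([m*255,M*255,0*m]))
print(fit.fit(pickle.load(open('top0.pkl','rb')),(318,184,362,228),-1,(.58,-.184),.023))
# bottom corners on mat-plane for check
print(unproj(im,[[318,179]]))
```

```text
(array([ 0.5811873 , -0.18571853,  1.18771209]), np.float64(0.8104341977321412))
(array([ 0.58200976, -0.18492281,  1.1811378 ]), np.float64(0.8305079177344109))
[[ 0.59221115 -0.21420617  0.039598  ]]
```

View pics/w1m.png

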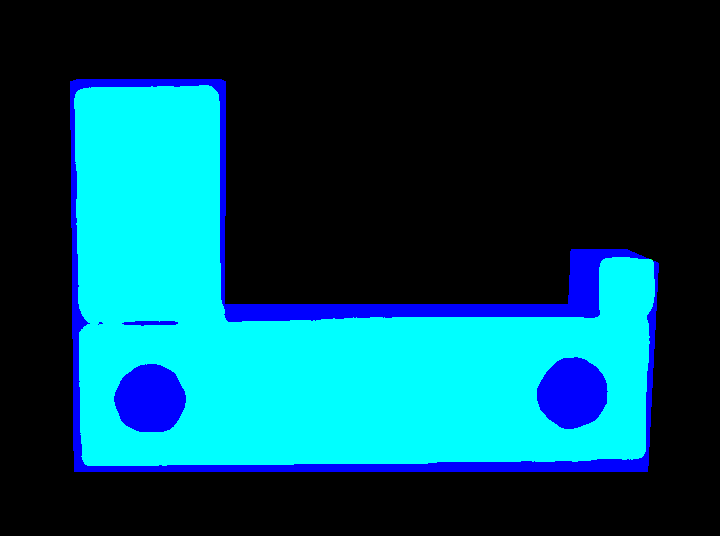

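```bash
cat >> plan.py <<'E'
C=np.array([.5813,-.1855,.023]);TH=1.187
def clipframe(th,kind):
    X=np.array([np.cos(th),np.sin(th),0]);Y=np.array([np.sin(th),-np.cos(th),0]);U=np.array([0,0,1.])
    if kind=='mirror': return np.column_stack([X,Y,-U])
    if kind=='stand': return np.column_stack([U,Y,X])   # x up, z to the left
    if kind=='ok': return np.column_stack([-X,Y,U])
def tool(Rc,c,tcp,d):
    "tool pose from clip frame: tcp point(m) and direction in clip axes; tool x=clip y"
    z=Rc@(np.array(d)/np.linalg.norm(d));x=Rc[:,1];y=np.cross(z,x)
    return np.array(c)+Rc@np.array(tcp),Ro.from_matrix(np.column_stack([x,y,z]))
D1=np.array([-1,0,1])/2**.5; D2=np.array([-1,0,-1])/2**.5
T1=np.array([5,-37,3])/1e3; T2=np.array([5,-37,-3])/1e3
E
python3 - <<'E'
from plan import *
p,R=tool(clipframe(TH,'mirror'),C,T1-.1*D1,D1);print(p,R.apply([0,0,1]));rel(p,R)
p,R=tool(clipframe(TH,'stand'),C,T1,D1);print(p,R.apply([0,0,1]))
E
```

```text
[ 0.57534111 -0.10144289  0.09071068] [-0.2647714  -0.65566463 -0.70710678]
ang [-0.3747, 0.0003, -0.0007] trans [-0.0009, -0.2044, 0.3779] n 4.2
[ 0.54811509 -0.16886385  0.028     ] [ 0.2647714   0.65566463 -0.70710678]
```

move_arm:
  angular:
    - [-0.09,0,0]
    - [-0.18,0,0]
    - [-0.26,0,0]
    - [-0.34,0,0]
    - [-0.375,0,0]
    - [-0.375,0,0]
    - [-0.375,0,0]
    - [-0.375,0,0]
  translation:
    - [0,-0.1,0.08]
    - [0,-0.2,0.16]
    - [0,-0.204,0.24]
    - [0,-0.204,0.32]
    - [0,-0.204,0.378]
    - [0,-0.204,0.378]
    - [0,-0.204,0.378]
    - [0,-0.204,0.378]
  jaw: [0.2,0.3,0.3,0.3,0.3,0.3,0.3,0.3]

```text
time_s: 2.95
ee_pos: [0.577, -0.1016, 0.0931]
tool_rot: [0.907, -0.178, -0.072, 0.375]
contact_force: [0.0, 0.3, 0.3]
opening: 0.0601
```

Run:
```python
from plan import *
s=observe();print(s['time_s'],s['ee_pos'],s['joints'],s['opening'],s['contact_force'])
p,R=tool(clipframe(TH,'mirror'),C,T1-.1*D1,D1);rel(p,R)
p,R=tool(clipframe(TH,'mirror'),C,T1,D1);rel(p,R)
im=get_image('wrist');save(im,'w2.png',s=1.4)
im=get_image('side');save(im,'s2.png',(230,150,470,350),3)
```

```text
2.95 [ 0.57703721 -0.10156111  0.09306773] [-0.02388221  0.75760079 -0.29983932  1.58198155  0.78345914  1.48219595
 -1.03368865] 0.060104154910242416 [0.02546652 0.32153706 0.26154993]
ang [-0.0013, -0.0004, -0.0018] trans [-0.0032, -0.0026, 0.0041] n 0.0
ang [-0.0013, -0.0004, -0.0018] trans [-0.0034, -0.002, 0.2041] n 1.6
```

View pics/w2.png

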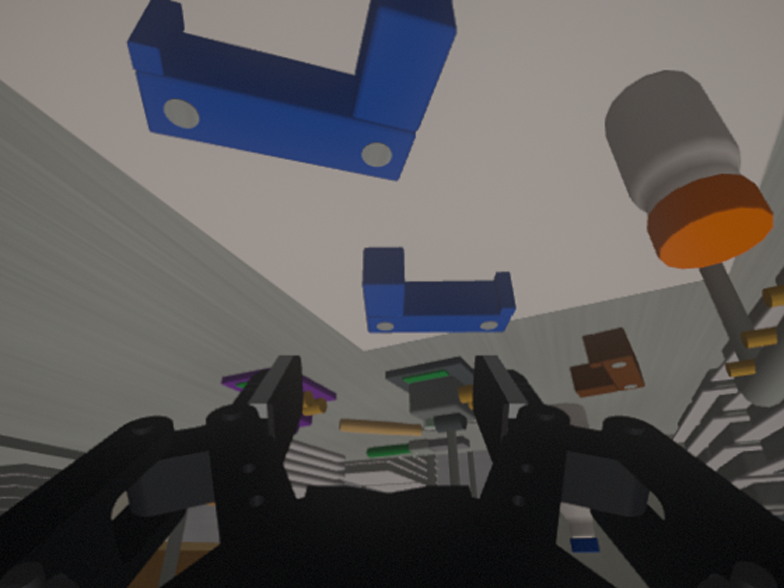

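View pics/s2.png

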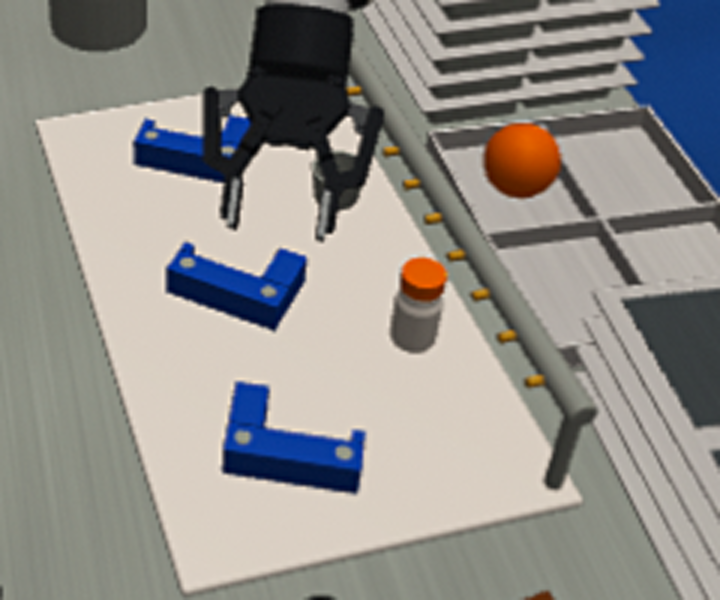

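move_arm:
  angular:
    - [-0.001,0,-0.002]
    - [-0.001,0,-0.002]
    - [-0.001,0,-0.002]
    - [-0.001,0,-0.002]
    - [-0.001,0,-0.002]
  translation:
    - [-0.003,-0.002,0.05]
    - [-0.003,-0.002,0.1]
    - [-0.003,-0.002,0.13]
    - [-0.003,-0.002,0.14]
    - [-0.003,-0.002,0.14]
  jaw: [0.3,0.3,0.3,0.3,0.3]

```text
time_s: 3.68
ee_pos: [0.557, -0.1446, 0.0409]
tool_rot: [0.907, -0.174, -0.074, 0.376]
contact_force: [0.1, -0.1, 0.4]
opening: 0.0595
```

Run:
```python
from plan import *
s=observe();print(s['time_s'],s['ee_pos'],s['opening'],s['contact_force'])
p,R=tool(clipframe(TH,'mirror'),C,T1,D1);rel(p,R)
im=get_image('wrist');save(im,'w3.png',s=1.4)
```

```text
3.675 [ 0.55695236 -0.14462075  0.0408508 ] 0.0595073316496828 [ 0.14795581 -0.06370429  0.40655706]
ang [0.0008, -0.0003, 0.002] trans [0.0017, 0.0041, 0.0631] n 0.5
```

View pics/w3.png

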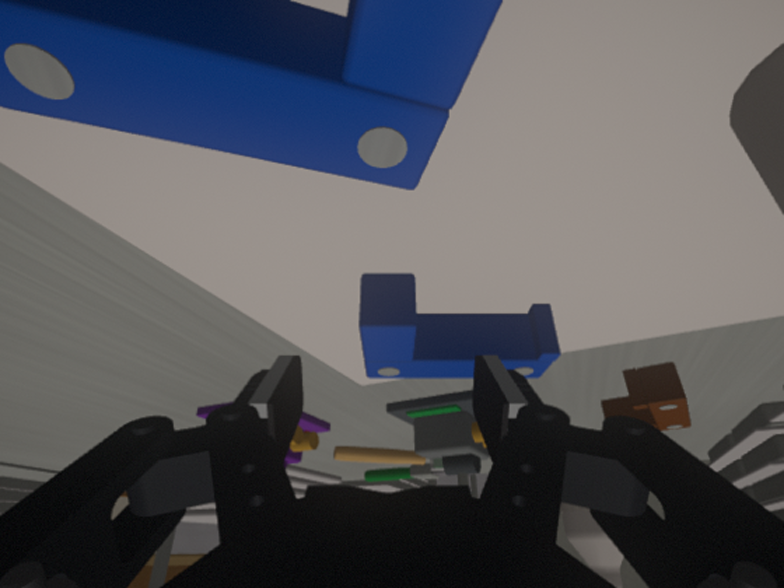

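move_arm:
  angular:
    - [0,0,0.001]
    - [0,0,0.001]
    - [0,0,0.001]
    - [0,0,0.001]
  translation:
    - [0.001,0.004,0.03]
    - [0.001,0.004,0.055]
    - [0.001,0.004,0.063]
    - [0.001,0.004,0.063]
  jaw: [0.3,0.3,0.3,0.3]

```text
time_s: 4.22
ee_pos: [0.548, -0.1672, 0.0195]
tool_rot: [0.907, -0.175, -0.074, 0.377]
contact_force: [0.2, 1.1, -0.0]
opening: 0.0597
```

Run:
```python
from plan import *
s=observe();print(s['time_s'],s['ee_pos'],s['opening'],s['contact_force'])
p,R=tool(clipframe(TH,'mirror'),C,T1,D1);rel(p,R)
im=get_image('wrist');save(im,'w4.png',s=1.4)
```

```text
4.225 [ 0.54804297 -0.16720609  0.01945101] 0.05966506717066807 [ 0.20518891  1.12398118 -0.04026049]
ang [0.0011, 0.0001, 0.0012] trans [0.0014, 0.0001, -0.0015] n 0.0
```

View pics/w4.png

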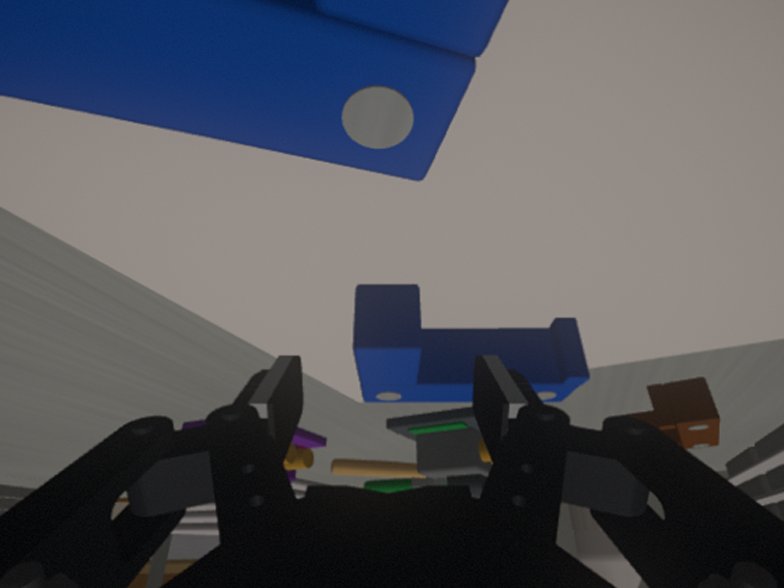

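Run:
```python
from plan import *
s=observe();R=Ro.from_quat(s['tool_rot']);im=get_image('wrist')
print(1.4*project(im,[s['ee_pos'],s['ee_pos']-.0187*R.apply([0,0,1]),s['ee_pos']+.03*R.apply([1,0,0])]))
Rc=clipframe(TH,'mirror')
P=np.array([[33,-50,-15],[33,-24,-15],[33,-50,15],[33,-24,15],[-7,-24,-15]])/1e3
print(1.4*project(im,C+P@Rc.T))
im=get_image('side');save(im,'s4.png',(230,150,470,350),3)
```

```text
[[384.88556961 336.79873266]
 [384.63184286 352.45452388]
 [452.16809689 336.88367236]]
[[350.6728098  349.40750666]
 [421.42750949 349.67895834]
 [354.05837564 280.62298354]
 [418.6773295  280.88362971]
 [414.97806805 385.43078068]]
```

View pics/s4.png

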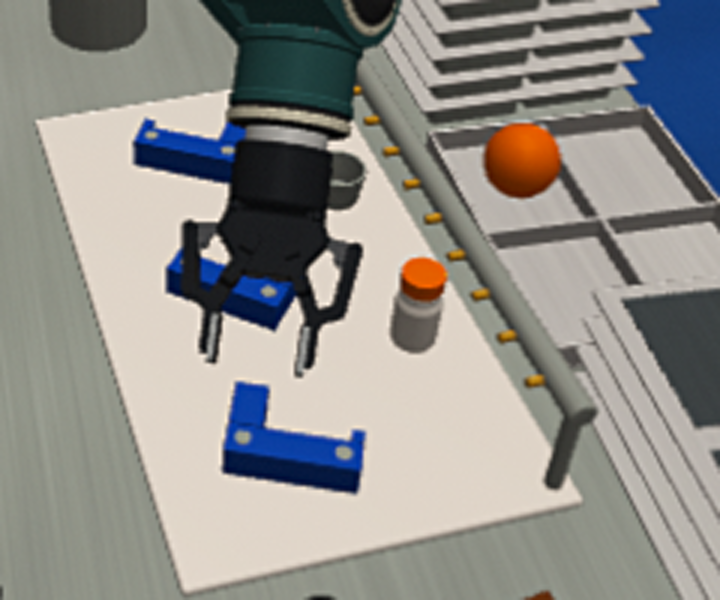

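Run:
```python
from plan import *
s=observe();R=Ro.from_quat(s['tool_rot']);im=get_image('side')
q=project(im,[s['ee_pos'],s['ee_pos']-.0187*R.apply([0,0,1]),s['ee_pos']+.03*R.apply([1,0,0]),s['ee_pos']-.03*R.apply([1,0,0])])
print((q-[230,150])*3)
Rc=clipframe(TH,'mirror')
print((project(im,C+np.array([[.033,-.037,-.015],[-.033,-.05,-.015],[-.033,.05,-.015]])@Rc.T)-[230,150])*3)
print(s['ee_pos'])
# depth at fingertips in side
for u,v in((299,268),(330,273),(299,262),(329,268)):
  for a in(-1,0,1): print((u+a,v),unproj(im,[[u+a,v]])[0])
t=get_image('top');save(t,'t4.png',(200,120,400,270),4)
print((project(t,[s['ee_pos']])-[200,120])*4)
```

```text
[[244.89166202 427.38004328]
 [248.3079261  402.36545175]
 [284.87201345 433.75212539]
 [205.28121687 421.08015319]]
[[252.08746962 383.42444804]
 [220.67637649 449.55023908]
 [360.50185366 472.44908106]]
[ 0.54852081 -0.16667118  0.0197905 ]
(298, 268) [ 0.53583266 -0.08079164  0.00988498]
(299, 268) [ 0.52680501 -0.1279313   0.06304682]
(300, 268) [ 0.52875928 -0.12932183  0.06416957]
(329, 273) [ 0.58890036 -0.15433106  0.06301779]
(330, 273) [ 0.59105322 -0.1547836   0.06308226]
(331, 273) [ 0.60962404 -0.10965476  0.00901339]
(298, 262) [ 0.52757768 -0.11313605  0.06680427]
(299, 262) [ 0.5287537  -0.11782986  0.07155309]
(300, 262) [ 0.53086337 -0.11861392  0.07197264]
(328, 268) [ 0.60699757 -0.09224265  0.00810983]
(329, 268) [ 0.59046433 -0.14650755  0.07053876]
(330, 268) [ 0.59281763 -0.14640269  0.06995425]
[[528.97868912 381.64926763]]
```

View pics/t4.png

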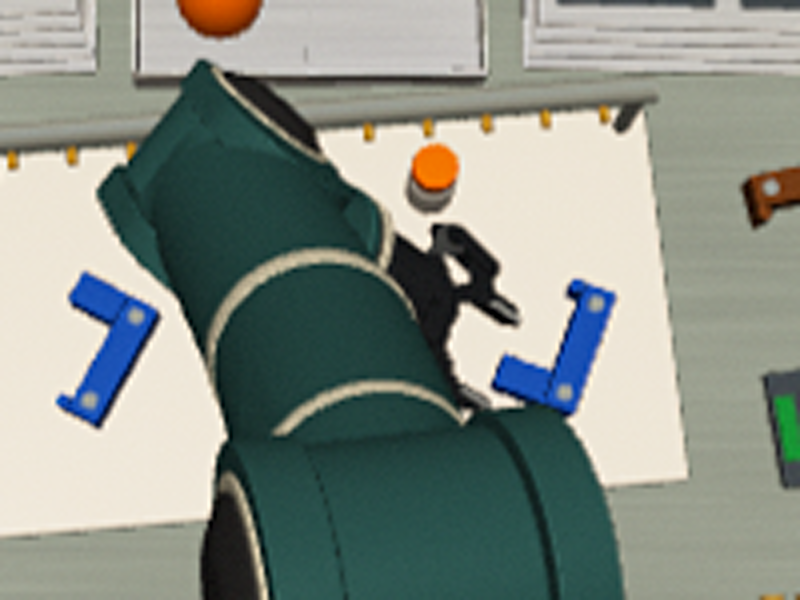

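move_arm:
  angular:
    - [0,0,0]
    - [0,0,0]
    - [0,0,0]
    - [0,0,0]
    - [0,0,0]
    - [0,0,0]
  translation:
    - [0,0,-0.02]
    - [0,0,-0.02]
    - [0,0,-0.02]
    - [0,0,-0.02]
    - [0,0,-0.02]
    - [0,0,-0.02]
  jaw: [1,1,1,1,1,1]

```text
time_s: 5.22
ee_pos: [0.5508, -0.1605, 0.0266]
tool_rot: [0.907, -0.175, -0.074, 0.377]
contact_force: [-0.2, 1.5, -0.0]
opening: 0.0001
```

Run:
```python
from plan import *
s=observe();R=Ro.from_quat(s['tool_rot']);im=get_image('side');w=get_image('wrist')
print(s['opening'],s['ee_pos'],s['contact_force'])
save(im,'s5.png',(270,200,390,310),6);save(w,'w5.png',s=1.4)
print((project(im,[s['ee_pos'],s['ee_pos']-.0187*R.apply([0,0,1])])-[270,200])*6)
print(project(w,[s['ee_pos'],s['ee_pos']-.0187*R.apply([0,0,1])])*1.4)
```

```text
9.227548685437212e-05 [ 0.55083588 -0.16052083  0.02664789] [-0.18083675  1.45539736 -0.02943545]
[[252.81425201 529.32922205]
 [259.67282799 479.36268997]]
[[384.90798789 336.80083217]
 [384.65846468 352.45519583]]
```

View pics/s5.png

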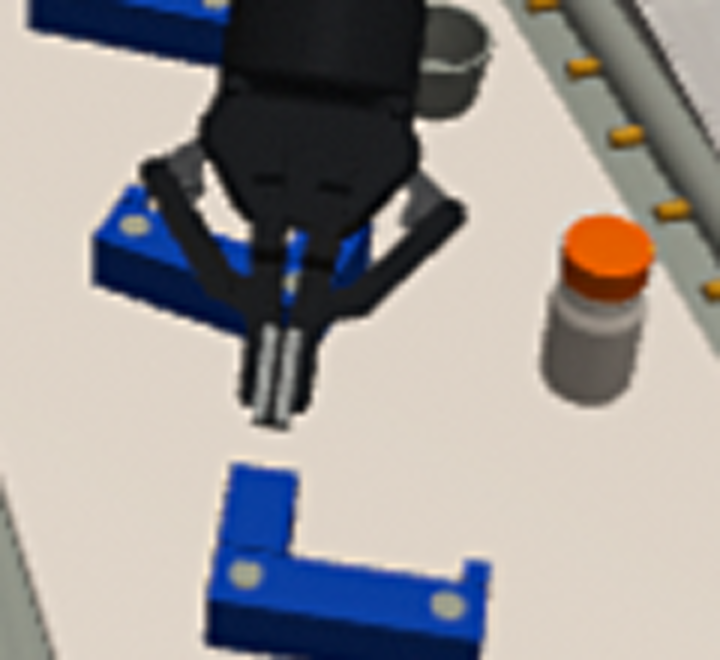

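View pics/w5.png

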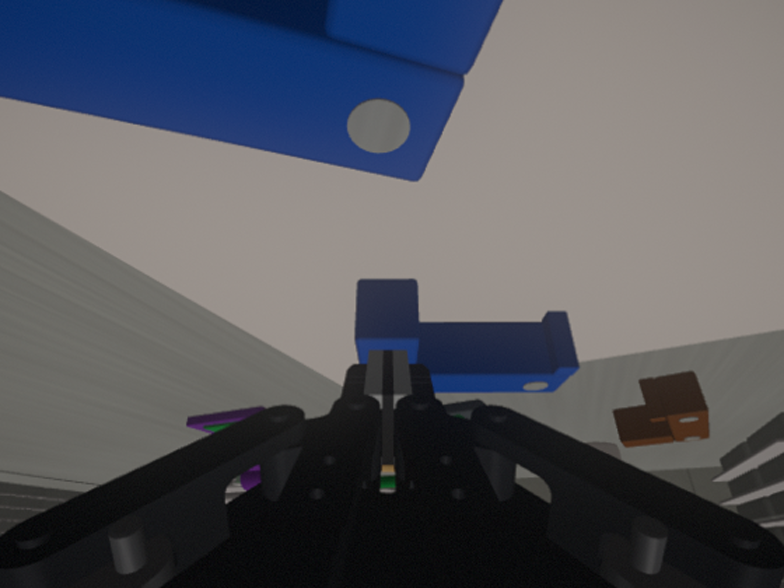

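Run:
```python
from plan import *
s=observe();R=Ro.from_quat(s['tool_rot']);im=get_image('side');w=get_image('wrist')
for nm,i,us,vs in(('side',im,(312,314,316,318),range(252,274,2)),('wrist',w,(265,272,280,287),range(248,284,3))):
  for v in vs:
    o=[]
    for u in us:
        P=unproj(i,[[u,v]])[0]; o.append(np.round(R.inv().apply(P-s['ee_pos'])*1e3,0).astype(int).tolist())
    print(nm,v,o)
```

```text
side 252 [[-11, 10, -80], [-6, 12, -81], [-2, 8, -81], [3, 11, -82]]
side 254 [[-10, 9, -76], [-6, 12, -76], [-2, 3, -77], [3, 8, -78]]
side 256 [[-10, 7, -71], [-5, 13, -72], [-1, 11, -73], [4, 13, -73]]
side 258 [[-9, 7, -67], [-4, 10, -68], [0, 8, -68], [4, 10, -69]]
side 260 [[-9, 5, -62], [-4, 9, -63], [0, 8, -64], [5, 12, -65]]
side 262 [[-8, 6, -58], [-3, 12, -59], [1, 10, -59], [60, 1009, -94]]
side 264 [[-7, 6, -54], [-2, 15, -55], [2, 11, -55], [6, 11, -56]]
side 266 [[-6, 12, -49], [-2, 11, -50], [2, 10, -51], [7, 5, -51]]
side 268 [[-6, 9, -45], [-1, 10, -46], [3, 8, -46], [7, 7, -47]]
side 270 [[-5, 12, -41], [-1, 8, -41], [4, 9, -42], [4, -65, -39]]
side 272 [[-9, -59, -32], [-4, -58, -33], [0, -59, -34], [5, -57, -34]]
wrist 248 [[-5, -2, -19], [-2, -2, -19], [3, -2, -19], [7, -2, -17]]
wrist 251 [[-5, -10, -44], [-1, -10, -43], [3, -10, -43], [6, -10, -44]]
wrist 254 [[-4, -10, -47], [-1, -10, -47], [3, -10, -47], [6, -10, -47]]
wrist 257 [[-4, -10, -50], [-1, -10, -51], [3, -10, -51], [6, -10, -50]]
wrist 260 [[-4, -10, -53], [-1, -10, -53], [3, -11, -56], [6, -10, -54]]
wrist 263 [[-4, -10, -58], [-1, -10, -57], [3, -10, -57], [6, -10, -57]]
wrist 266 [[-4, -10, -60], [-1, -10, -60], [2, -10, -61], [5, -10, -60]]
wrist 269 [[-4, -10, -63], [-1, -10, -64], [2, -10, -63], [5, -10, -64]]
wrist 272 [[-4, -10, -67], [-1, -10, -67], [2, -10, -66], [5, -10, -67]]
wrist 275 [[-4, -10, -68], [-1, -10, -69], [2, -10, -68], [5, -10, -69]]
wrist 278 [[-4, -10, -71], [-1, -11, -73], [2, -10, -72], [5, -10, -71]]
wrist 281 [[-3, -10, -74], [-1, -10, -74], [2, -11, -76], [5, -10, -74]]
```

```bash
cat >> plan.py <<'E'
L=.041
def tool(Rc,c,tip,d):
    d=np.array(d)/np.linalg.norm(d);z=Rc@d;x=Rc[:,1];y=np.cross(z,x)
    return np.array(c)+Rc@(np.array(tip)+L*d),Ro.from_matrix(np.column_stack([x,y,z]))
E
python3 - <<'E'
from plan import *
p,R=tool(clipframe(TH,'mirror'),C,T1,D1);rel(p,R)
E
```

```text
ang [0.001, -0.0001, 0.0012] trans [0.0011, 0.0, 0.1011] n 0.8
```

move_arm:
  angular:
    - [0,0,0]
    - [0,0,0]
    - [0,0,0]
    - [0,0,0.001]
    - [0.001,0,0.001]
    - [0.001,0,0.001]
    - [0.001,0,0.001]
    - [0.001,0,0.001]
  translation:
    - [0,0,0]
    - [0,0,0]
    - [0.001,0,0.02]
    - [0.001,0,0.04]
    - [0.001,0,0.06]
    - [0.001,0,0.08]
    - [0.001,0,0.095]
    - [0.001,0,0.095]
  jaw: [0.3,0.3,0.3,0.3,0.3,0.3,0.3,0.3]

```text
time_s: 6.42
ee_pos: [0.5384, -0.1923, -0.0072]
tool_rot: [0.907, -0.176, -0.073, 0.376]
contact_force: [0.3, 0.2, 1.0]
opening: 0.06
```

Run:
```python
from plan import *
s=observe();print(s['time_s'],s['ee_pos'],s['opening'],s['contact_force'])
p,R=tool(clipframe(TH,'mirror'),C,T1,D1);rel(p,R)
im=get_image('wrist');save(im,'w6.png',s=1.4)
im=get_image('side');save(im,'s6.png',(270,200,390,310),6)
```

```text
6.425 [ 0.53837919 -0.19228069 -0.00715697] 0.05996980154383173 [0.27597336 0.17003127 1.03990751]
ang [0.0002, 0.0002, 0.0002] trans [0.0005, -0.0003, 0.0049] n 0.0
```

View pics/w6.png

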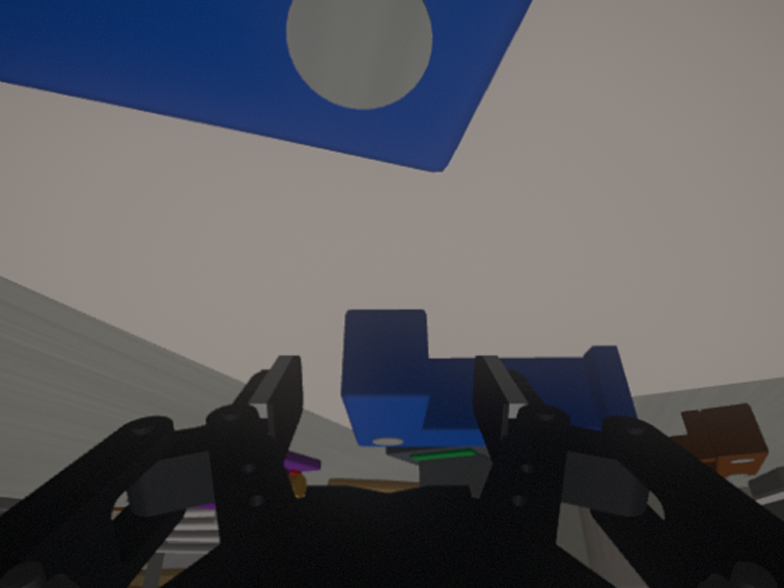

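View pics/s6.png

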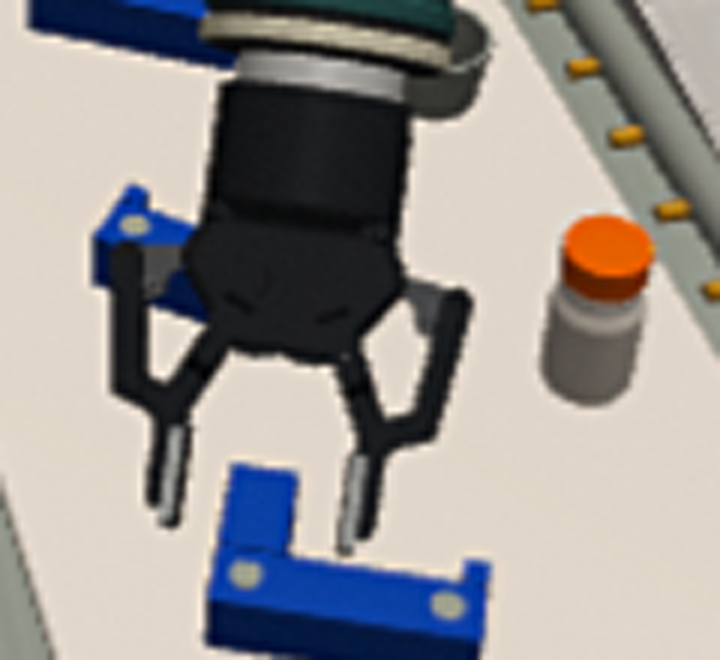

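move_arm:
  angular:
    - [0,0,0]
    - [0,0,0]
    - [0,0,0]
    - [0,0,0]
    - [0,0,0]
    - [0,0,0]
    - [0,0,0]
  translation:
    - [0.0005,0,0.004]
    - [0.0005,0,0.005]
    - [0.0005,0,0.005]
    - [0.0005,0,0.005]
    - [0.0005,0,0.005]
    - [0.0005,0,0.005]
    - [0.0005,0,0.005]
  jaw: [0.3,0.5,0.8,0.8,0.8,0.8,0.8]
  force: 50

```text
time_s: 7.4
ee_pos: [0.5385, -0.1935, -0.0085]
tool_rot: [0.907, -0.176, -0.073, 0.376]
contact_force: [0.2, 2.3, 5.4]
opening: 0.0254
```

Run:
```python
from plan import *
s=observe();print(s['time_s'],s['ee_pos'],s['opening'],s['contact_force'])
im=get_image('wrist');save(im,'w7.png',s=1.4)
im=get_image('side');save(im,'s7.png',(270,200,390,310),6)
```

```text
7.4 [ 0.53845821 -0.19348504 -0.00845665] 0.025435978026076816 [0.23273342 2.27114734 5.38594933]
```

View pics/s7.png

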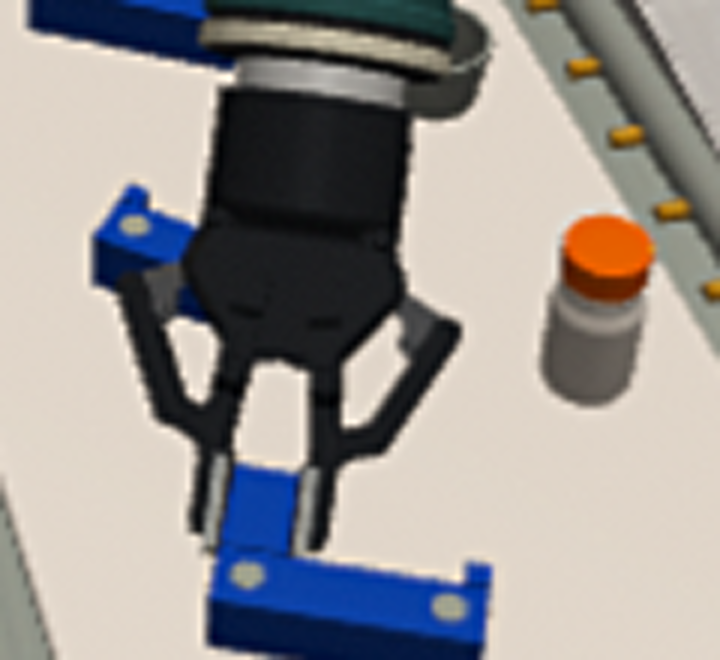

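```bash
cat >> plan.py <<'E'
import json
def setG(Rc,c,f):
    s=observe();R=Ro.from_quat(s['tool_rot'])
    json.dump(dict(R=(R.inv()*Ro.from_matrix(Rc)).as_matrix().tolist(),t=R.inv().apply(np.array(c)-s['ee_pos']).tolist()),open(f,'w'))
def forclip(Rc,c,f):
    g=json.load(open(f));R=Ro.from_matrix(Rc)*Ro.from_matrix(g['R']).inv()
    return np.array(c)-R.apply(g['t']),R
E
python3 - <<'E'
from plan import *
s=observe();R=Ro.from_quat(s['tool_rot'])
setG(clipframe(TH,'mirror'),C,'g1.json')
rel(s['ee_pos']+[0,0,.12],R)
p,R=forclip(clipframe(TH,'stand'),[C[0],C[1],.041+.05],'g1.json');print(p);rel(p,R)
E
```

```text
ang [0.0, 0.0, 0.0] trans [0.0, 0.1697, -0.1697] n 1.9
[ 0.55900993 -0.14258911  0.06757163]
ang [0.75, 0.0003, 0.0004] trans [0.0001, 0.0299, -0.1851] n 8.4
```

move_arm:
  angular:
    - [0,0,0]
    - [0,0,0]
    - [0,0,0]
    - [0,0,0]
    - [0.07,0,0]
    - [0.15,0,0]
    - [0.23,0,0]
    - [0.3,0,0]
  translation:
    - [0,0.01,-0.01]
    - [0,0.06,-0.06]
    - [0,0.12,-0.12]
    - [0,0.17,-0.17]
    - [0,0.17,-0.18]
    - [0,0.17,-0.19]
    - [0,0.17,-0.2]
    - [0,0.16,-0.21]
  jaw: [0.8,0.8,0.8,0.8,0.8,0.8,0.8,0.8]

```text
time_s: 8.5
ee_pos: [0.5452, -0.1778, 0.1236]
tool_rot: [0.979, -0.19, -0.013, 0.075]
contact_force: [1.4, -0.5, -2.5]
opening: 0.0249
```

Run:
```python
from plan import *
s=observe();print(s['time_s'],s['ee_pos'],s['opening'],s['contact_force'],s['joints'])
p,R=forclip(clipframe(TH,'stand'),[C[0],C[1],.041+.06],'g1.json');rel(p,R)
im=get_image('side');save(im,'s8.png',s=1.4)
```

```text
8.5 [ 0.54521327 -0.17784613  0.12356204] 0.024907446133851107 [ 1.4041019  -0.45840302 -2.46353177] [ 0.52160333  0.45232427 -0.44784631  1.78855059  0.4003579   1.01818884
 -0.49977641]
ang [0.448, -0.0009, 0.0002] trans [-0.0011, -0.0888, 0.0794] n 5.0
```

View pics/s8.png

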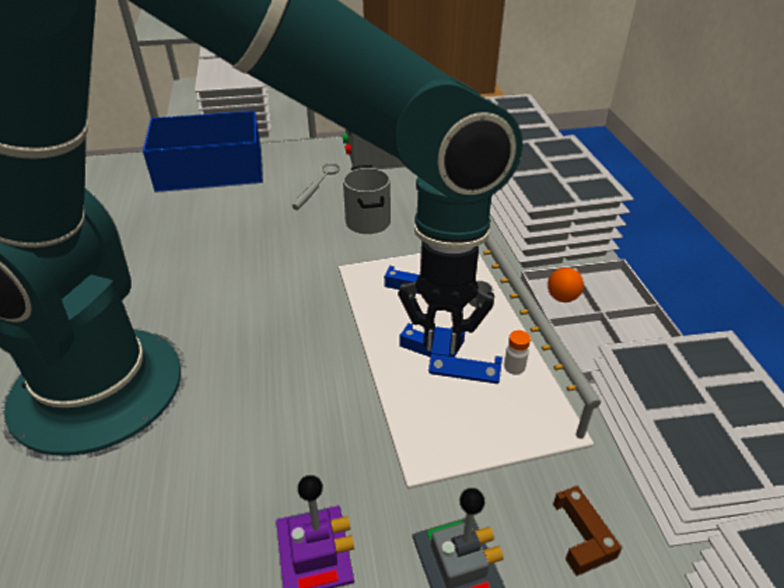

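move_arm:
  angular:
    - [0.07,0,0]
    - [0.14,0,0]
    - [0.22,0,0]
    - [0.3,0,0]
    - [0.38,0,0]
    - [0.448,0,0]
    - [0.448,0,0]
    - [0.448,0,0]
  translation:
    - [0,-0.015,0.0]
    - [0,-0.03,0.01]
    - [0,-0.045,0.02]
    - [0,-0.06,0.04]
    - [0,-0.075,0.06]
    - [-0.001,-0.089,0.079]
    - [-0.001,-0.089,0.079]
    - [-0.001,-0.089,0.079]
  jaw: [0.8,0.8,0.8,0.8,0.8,0.8,0.8,0.8]

```text
time_s: 9.55
ee_pos: [0.5591, -0.1413, 0.0772]
tool_rot: [0.908, -0.175, 0.072, -0.372]
contact_force: [0.5, 0.3, -1.0]
opening: 0.0253
```

Run:
```python
from plan import *
s=observe();print(s['time_s'],s['ee_pos'],s['opening'],s['contact_force'],s['joints'])
p,R=forclip(clipframe(TH,'stand'),[C[0],C[1],.041+.06],'g1.json');rel(p,R)
im=get_image('side');save(im,'s9.png',(250,150,420,330),4)
im=get_image('wrist');save(im,'w9.png',s=1.4)
```

```text
9.55 [ 0.55905117 -0.14130206  0.07719906] 0.02531224674596235 [ 0.48408349  0.341256   -0.96560972] [ 1.20081527  0.80829732 -0.80618405  1.8033001  -0.2861759   0.87097211
  0.35791261]
ang [0.0035, 0.0007, 0.0008] trans [0.0009, 0.0012, -0.0022] n 0.0
```

View pics/s9.png

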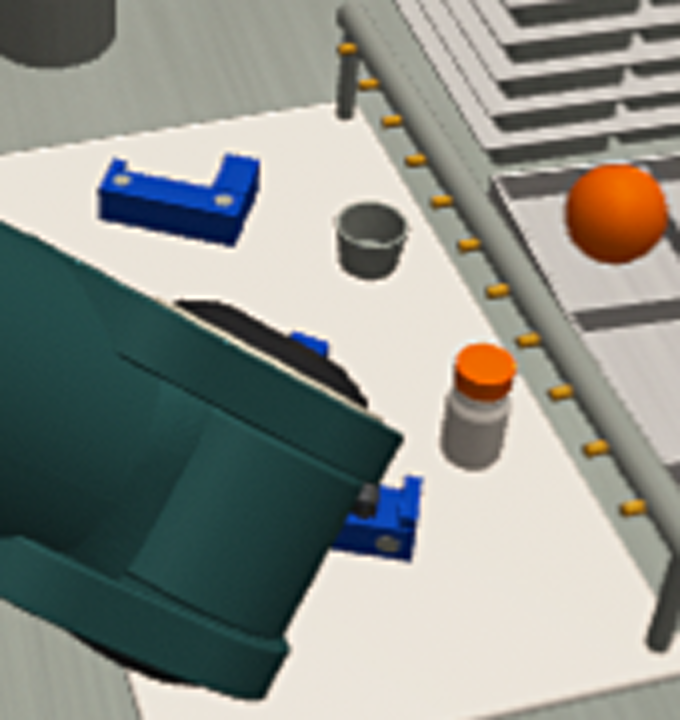

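View pics/w9.png

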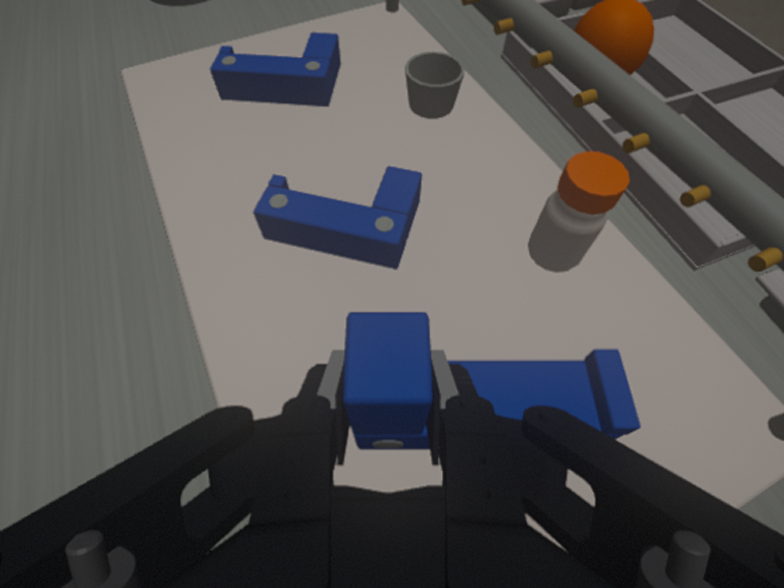

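Run:
```python
from plan import *
s=observe();R=Ro.from_quat(s['tool_rot']);g=json.load(open('g1.json'))
im=get_image('wrist')
P=np.array([[33,-50,15],[33,-24,15],[33,-50,-15],[33,-24,-15],[3,50,15],[3,50,-15],[-7,-24,-15]])/1e3
W=s['ee_pos']+R.apply(P@np.array(g['R']).T+g['t'])
print(project(im,W)*1.4)
Rc=R*Ro.from_matrix(g['R']);print(Rc.as_matrix().round(3), s['ee_pos']+R.apply(g['t']))
save(im,'w9c.png',(230,210,470,330),3)
p,Rr=forclip(clipframe(TH,'stand'),[C[0],C[1],.041+.004],'g1.json');rel(p,Rr)
```

```text
[[342.86837422 306.58170882]
 [425.51416391 306.63431705]
 [337.23330902 400.02728417]
 [430.15968257 400.11135826]
 [615.47222286 345.72699338]
 [638.29241808 425.96103964]
 [420.57569578 433.39806037]]
[[ 0.001  0.929  0.371]
 [ 0.008 -0.371  0.928]
 [ 1.     0.002 -0.008]] [ 0.58185779 -0.18365535  0.10147852]
ang [0.0036, 0.0006, 0.0017] trans [0.0003, 0.0808, 0.0778] n 0.9
```

View pics/w9c.png

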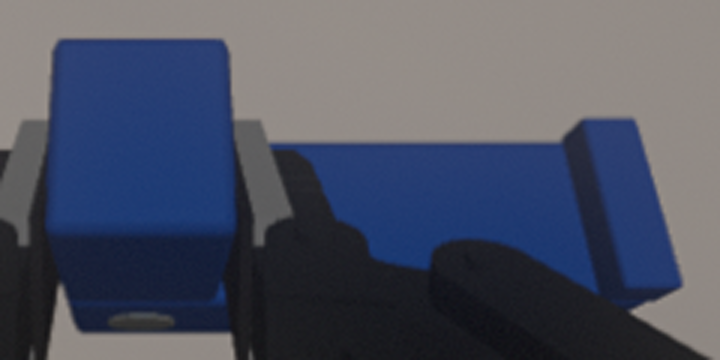

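move_arm:
  angular:
    - [0.003,0,0.001]
    - [0.003,0,0.001]
    - [0.003,0,0.001]
    - [0.003,0,0.001]
    - [0.003,0,0.001]
    - [0.003,0,0.001]
    - [0.003,0,0.001]
  translation:
    - [0,0.02,0.019]
    - [0,0.04,0.038]
    - [0,0.055,0.052]
    - [0,0.07,0.067]
    - [0,0.077,0.074]
    - [0,0.081,0.078]
    - [0,0.081,0.078]
  jaw: [0.8,0.8,0.8,0.8,0.8,0.8,0.8]

```text
time_s: 10.58
ee_pos: [0.5582, -0.1432, 0.0201]
tool_rot: [0.906, -0.177, 0.073, -0.377]
contact_force: [-0.1, -0.0, -1.3]
opening: 0.0252
```

Run:
```python
from plan import *
s=observe();print(s['time_s'],s['ee_pos'],s['opening'],s['contact_force'],s['wrist_torque'])
p,Rr=forclip(clipframe(TH,'stand'),[C[0],C[1],.041+.000],'g1.json');rel(p,Rr)
im=get_image('wrist');save(im,'w10.png',(230,190,470,330),3)
```

```text
10.575 [ 0.55819379 -0.14318533  0.0200937 ] 0.025162453938948007 [-0.1480882  -0.03588816 -1.30499352] [-0.90946125  0.36115757 -0.02480326]
ang [-0.001, 0.0004, -0.001] trans [0.0011, 0.0024, 0.0048] n 0.0
```

View pics/w10.png

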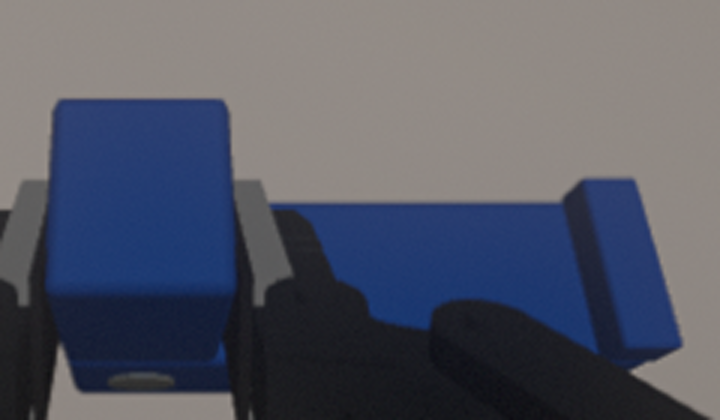

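move_arm:
  angular:
    - [0,0,0]
    - [0,0,0]
    - [0,0,0]
  translation:
    - [0,0.0014,0.0014]
    - [0,0.0028,0.0028]
    - [0,0.0028,0.0028]
  jaw: [0.8,0.8,0.8]

```text
time_s: 11.0
ee_pos: [0.5581, -0.1432, 0.018]
tool_rot: [0.906, -0.177, 0.073, -0.377]
contact_force: [-0.2, 0.1, -0.5]
opening: 0.025
```

move_arm:
  angular:
    - [0,0,0]
    - [0,0,0]
  translation:
    - [0,0.0014,0.0014]
    - [0,0.0014,0.0014]
  jaw: [0.8,0.8]

```text
time_s: 11.25
ee_pos: [0.5582, -0.1431, 0.0175]
tool_rot: [0.906, -0.177, 0.073, -0.377]
contact_force: [-2.5, -0.9, 5.0]
opening: 0.0253
```

move_arm:
  angular:
    - [0,0,0]
    - [0,0,0]
    - [0,0,0]
    - [0,0,0]
    - [0,0,0]
  translation:
    - [0,0,0]
    - [0,0,0]
    - [0,0,0]
    - [0,0,0]
    - [0,0,0]
  jaw: [0.6,0.5,0.4,0.35,0.35]

```text
time_s: 11.88
ee_pos: [0.5581, -0.1431, 0.0171]
tool_rot: [0.906, -0.177, 0.073, -0.377]
contact_force: [0.2, -0.2, 0.1]
opening: 0.0554
```

Run:
```python
from plan import *
s=observe();print(s['time_s'],s['ee_pos'],s['opening'],s['contact_force'],s['wrist_torque'])
im=get_image('wrist');save(im,'w11.png',s=1.4)
```

```text
11.875 [ 0.55813766 -0.14314945  0.01707423] 0.055376361324807395 [ 0.2406026  -0.2334023   0.10449855] [-0.72715032  0.23347233 -0.01845325]
```

View pics/w11.png

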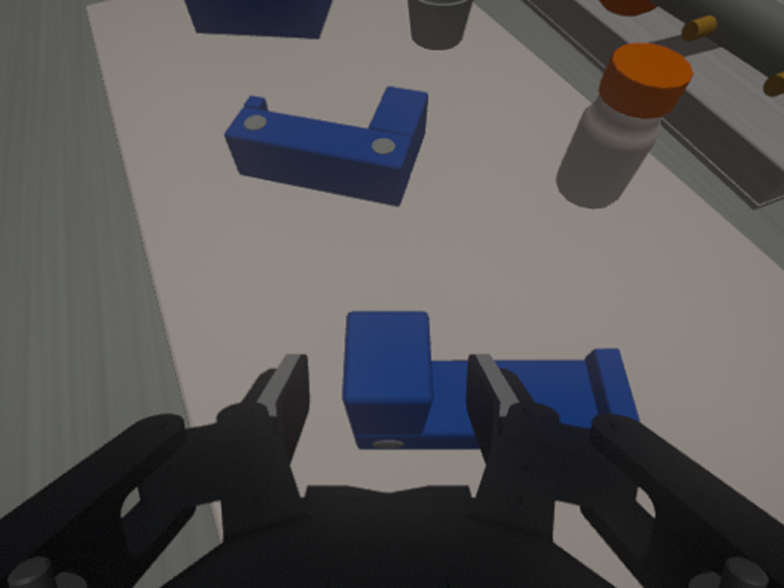

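Run:
```python
from plan import *
s=observe();R=Ro.from_quat(s['tool_rot']);g=json.load(open('g1.json'))
im=get_image('wrist')
c=s['ee_pos']+R.apply(g['t']);print('g1 centre',c)
Q=unproj(im,np.array([[348,312],[429,312],[344,402],[433,402]])/1.4,.074);print(Q.round(4),Q.mean(0))
Rc=clipframe(TH,'stand');print(c+Rc@[.033,-.037,0])
P=np.array([[-33,-50,-15],[-33,-50,15],[-33,50,15],[33,-50,-15],[33,-50,15]])/1e3
print('sizes',np.linalg.norm(Q[1]-Q[0]),np.linalg.norm(Q[2]-Q[0]), 'yaw x', np.degrees(np.arctan2(*(Q[3]-Q[2])[1::-1])),'Y az',np.degrees(TH)-90)
p=s['ee_pos']-.13*R.apply([0,0,1]);print(p)
```

```text
g1 centre [ 0.58041022 -0.18614044  0.04035413]
[[ 0.5405 -0.1563  0.074 ]
 [ 0.5639 -0.1657  0.074 ]
 [ 0.5301 -0.1828  0.074 ]
 [ 0.553  -0.1921  0.074 ]] [ 0.54686429 -0.17422719  0.074     ]
[ 0.54610198 -0.17228604  0.07335413]
sizes 0.025184402349157933 0.02851479955645188 yaw x -22.0317215379505 Y az -21.989909717971273
[ 0.52368455 -0.22858618  0.10879774]
```

```bash
cat >> plan.py <<'E'
C2=np.array([.581,-.187,.041])
E
python3 - <<'E'
from plan import *
s=observe();R=Ro.from_quat(s['tool_rot'])
rel(s['ee_pos']-.1*R.apply([0,0,1])+[0,0,.06],R)
rel([.545,-.172,.15],R_down(TH-np.pi/2))
p,R=tool(clipframe(TH,'stand'),C2,T2-.1*D2,D2);print(p,R.apply([0,0,1]));rel(p,R)
E
```

```text
ang [0.0, 0.0, 0.0] trans [-0.0002, -0.085, -0.2847] n 2.4
ang [-0.376, 0.0005, -0.0007] trans [-0.0031, -0.1437, -0.2324] n 4.2
[ 0.56118994 -0.13724313  0.0877193 ] [-0.2647714  -0.65566463 -0.70710678]
ang [-0.751, 0.0008, -0.0005] trans [0.001, -0.1095, -0.0903] n 8.4
```

move_arm:
  angular:
    - [0,0,0]
    - [0,0,0]
    - [0,0,0]
    - [0,0,0]
    - [-0.08,0,0]
    - [-0.17,0,0]
    - [-0.25,0,0]
    - [-0.33,0,0]
  translation:
    - [0,0,-0.08]
    - [0,0,-0.18]
    - [0,-0.05,-0.27]
    - [-0.001,-0.085,-0.285]
    - [-0.001,-0.1,-0.28]
    - [-0.002,-0.11,-0.27]
    - [-0.002,-0.125,-0.26]
    - [-0.003,-0.135,-0.25]
  jaw: [0.35,0.3,0.3,0.3,0.3,0.3,0.3,0.3]

```text
time_s: 12.98
ee_pos: [0.542, -0.1798, 0.1538]
tool_rot: [0.981, -0.191, 0.009, -0.045]
contact_force: [0.4, 0.3, -1.4]
opening: 0.0597
```

Run:
```python
from plan import *
s=observe();print(s['time_s'],s['ee_pos'],s['opening'],s['contact_force'],s['joints'])
p,R=tool(clipframe(TH,'stand'),C2,T2-.12*D2,D2);rel(p,R)
im=get_image('wrist');save(im,'w12.png',s=1.4)
```

```text
12.975 [ 0.54199702 -0.17982663  0.15384003] 0.05974388212853225 [ 0.36929306  0.30055133 -1.38967135] [ 0.79131954  0.42243254 -0.59601778  1.77957153  0.16931585  0.99809839
 -0.23647103]
ang [-0.4186, -0.0004, -0.0003] trans [0.0036, -0.1117, 0.1146] n 4.7
```

View pics/w12.png

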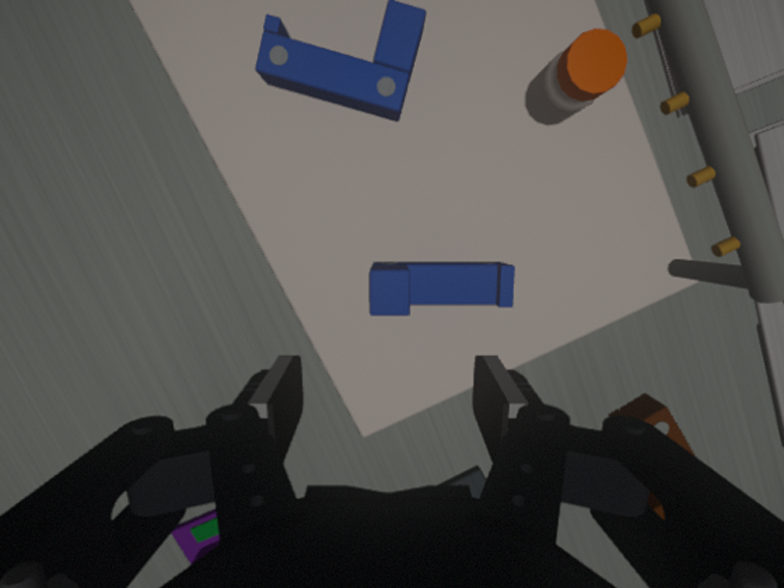

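move_arm:
  angular:
    - [-0.08,0,0]
    - [-0.16,0,0]
    - [-0.24,0,0]
    - [-0.32,0,0]
    - [-0.4,0,0]
    - [-0.419,0,0]
    - [-0.419,0,0]
    - [-0.419,0,0]
  translation:
    - [0,-0.06,0]
    - [0.001,-0.112,0.0]
    - [0.002,-0.112,0.03]
    - [0.003,-0.112,0.06]
    - [0.003,-0.112,0.09]
    - [0.004,-0.112,0.115]
    - [0.004,-0.112,0.115]
    - [0.004,-0.112,0.115]
  jaw: [0.3,0.3,0.3,0.3,0.3,0.3,0.3,0.3]

```text
time_s: 14.02
ee_pos: [0.5664, -0.1258, 0.1022]
tool_rot: [0.908, -0.178, -0.073, 0.373]
contact_force: [-0.5, -0.2, 1.1]
opening: 0.0598
```

Run:
```python
from plan import *
s=observe();print(s['time_s'],s['ee_pos'],s['opening'],s['contact_force'],s['joints'])
p,R=tool(clipframe(TH,'stand'),C2,T2,D2);rel(p,R)
im=get_image('wrist');save(im,'w13.png',s=1.4)
im=get_image('side');save(im,'s13.png',(250,150,420,330),4)
```

```text
14.025 [ 0.56637716 -0.12579263  0.10217371] 0.05983704676957006 [-0.51129634 -0.23939908  1.14545524] [ 0.04771136  0.73064376 -0.34837176  1.61826538  0.81537551  1.48185141
 -1.02559301]
ang [-0.0031, 0.0013, -0.0008] trans [-0.0004, -0.0011, 0.2382] n 1.9
```

View pics/w13.png

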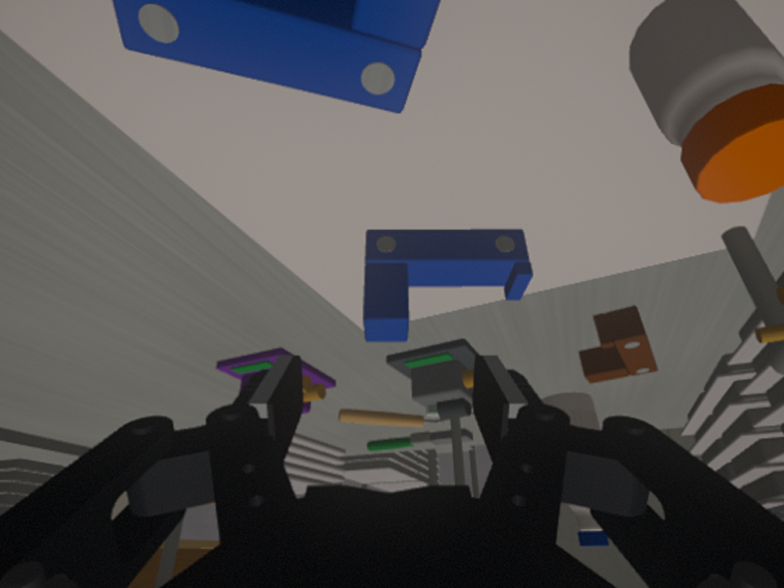

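View pics/s13.png

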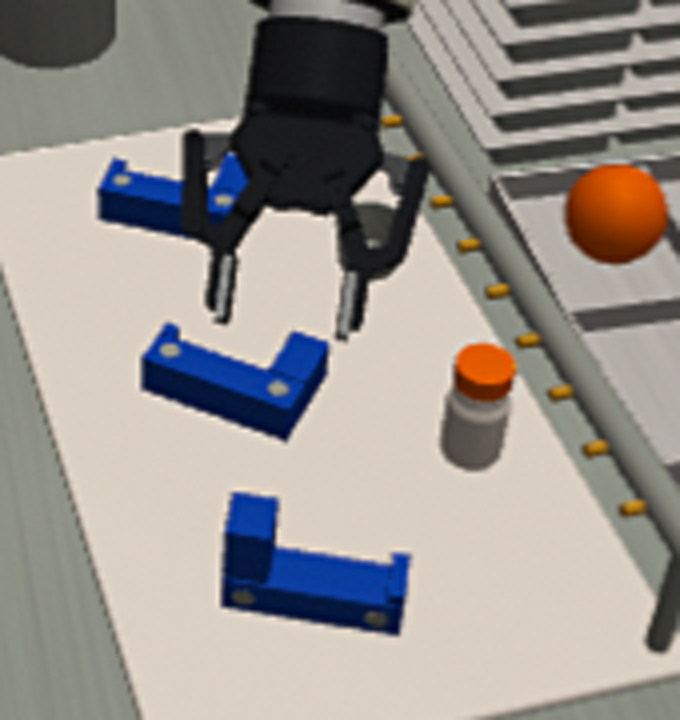

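move_arm:
  angular:
    - [-0.003,0.001,0]
    - [-0.003,0.001,0]
    - [-0.003,0.001,0]
    - [-0.003,0.001,0]
    - [-0.003,0.001,0]
    - [-0.003,0.001,-0.001]
  translation:
    - [0,0,0.07]
    - [0,0,0.13]
    - [0,-0.001,0.18]
    - [0,-0.001,0.22]
    - [0,-0.001,0.232]
    - [0,-0.001,0.232]
  jaw: [0.3,0.3,0.3,0.3,0.3,0.3]

```text
time_s: 14.88
ee_pos: [0.536, -0.1998, 0.0189]
tool_rot: [0.907, -0.175, -0.073, 0.376]
contact_force: [-0.3, 0.5, -0.4]
opening: 0.0603
```

Run:
```python
from plan import *
s=observe();print(s['time_s'],s['ee_pos'],s['opening'],s['contact_force'])
p,R=tool(clipframe(TH,'stand'),C2,T2,D2);rel(p,R)
im=get_image('wrist');save(im,'w14.png',s=1.4)
im=get_image('side');save(im,'s14.png',(250,150,420,330),4)
```

```text
14.875 [ 0.53596811 -0.19980134  0.01888608] 0.060295377551783186 [-0.25544123  0.53170139 -0.36788808]
ang [0.0007, -0.0002, 0.001] trans [-0.0001, 0.0019, 0.0073] n 0.1
```

View pics/w14.png

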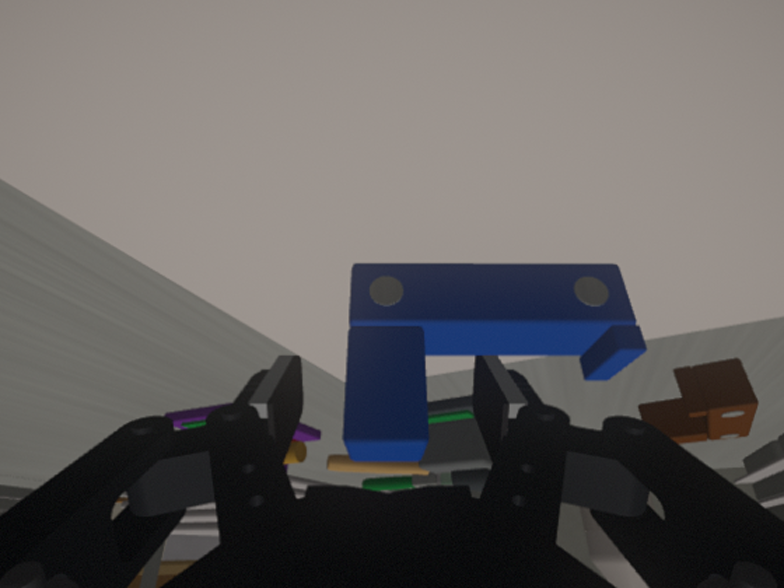

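View pics/s14.png

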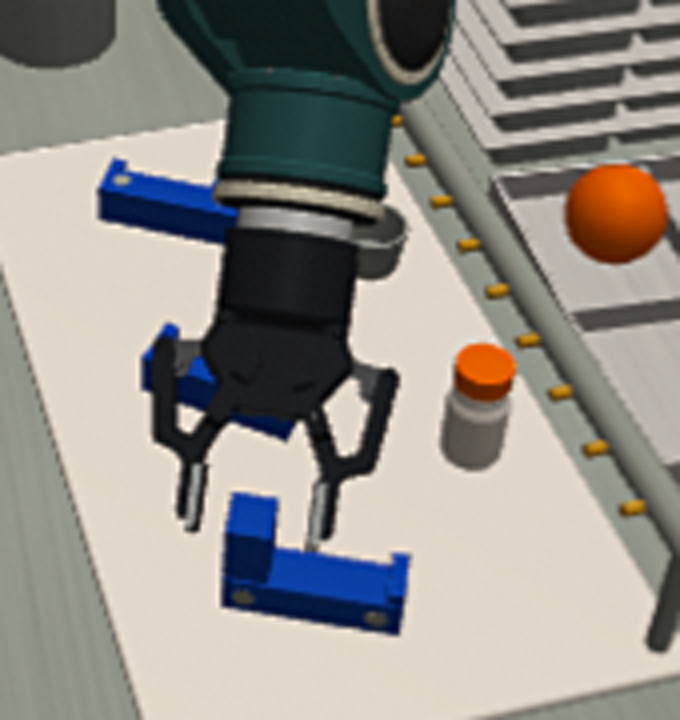

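move_arm:
  angular:
    - [0,0,0]
    - [0,0,0.001]
    - [0,0,0.001]
    - [0,0,0.001]
    - [0,0,0.001]
    - [0,0,0.001]
    - [0,0,0.001]
    - [0,0,0.001]
  translation:
    - [0,0.001,0.004]
    - [-0.001,0.002,0.007]
    - [-0.001,0.002,0.007]
    - [-0.001,0.002,0.007]
    - [-0.001,0.002,0.007]
    - [-0.001,0.002,0.007]
    - [-0.001,0.002,0.007]
    - [-0.001,0.002,0.007]
  jaw: [0.3,0.3,0.5,0.6,0.8,0.8,0.8,0.8]
  force: 50

```text
time_s: 15.98
ee_pos: [0.5342, -0.2026, 0.0169]
tool_rot: [0.907, -0.176, -0.073, 0.377]
contact_force: [0.6, 1.5, 4.0]
opening: 0.0252
```

Run:
```python
from plan import *
s=observe();print(s['time_s'],s['ee_pos'],s['opening'],s['contact_force'])
setG(clipframe(TH,'stand'),C2,'g2.json')
im=get_image('wrist');save(im,'w15.png',s=1.4)
g=json.load(open('g2.json'));R=Ro.from_quat(s['tool_rot'])
P=np.array([[33,-50,15],[33,-24,15],[33,-50,-15],[33,-24,-15],[-33,50,15],[-33,-50,15]])/1e3
print(project(im,s['ee_pos']+R.apply(P@np.array(g['R']).T+g['t']))*1.4)
rel(s['ee_pos']+[0,0,.1],R)
p,R=forclip(clipframe(TH,'ok'),[C2[0],C2[1],.023+.05],'g2.json');print(p);rel(p,R)
```

```text
15.975 [ 0.53420745 -0.20255738  0.0168803 ] 0.0251766791247213 [0.59477159 1.47209369 3.9996792 ]
[[339.96653332 448.27890067]
 [431.27726769 448.4056438 ]
 [348.17013015 465.65382958]
 [423.36727998 465.75497842]
 [625.59114755 259.54669627]
 [350.15273909 258.80783424]]
ang [0.0, -0.0, -0.0] trans [-0.0, 0.1417, -0.1411] n 1.6
[ 0.55520115 -0.15056979  0.04105327]
ang [0.75, 0.0002, 0.0004] trans [0.0, -0.0449, -0.1135] n 8.4
```

View pics/w15.png

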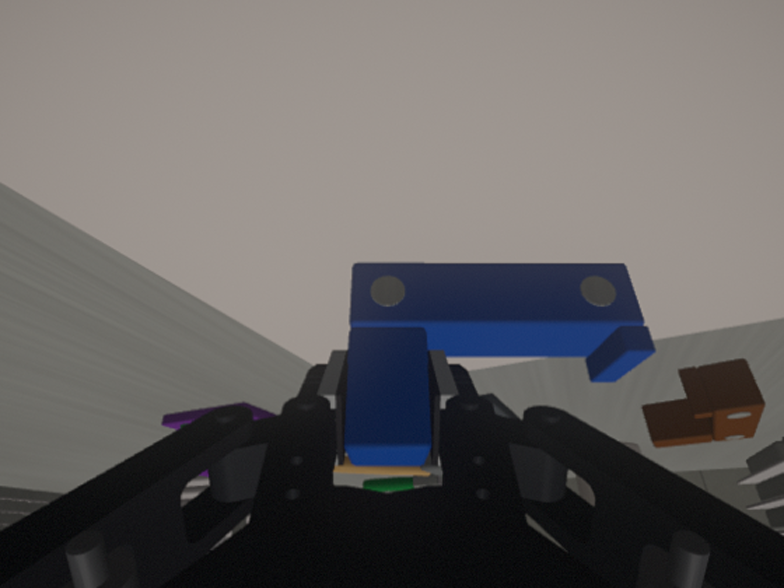

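move_arm:
  angular:
    - [0,0,0]
    - [0,0,0]
    - [0,0,0]
    - [0.07,0,0]
    - [0.15,0,0]
    - [0.23,0,0]
    - [0.31,0,0]
    - [0.375,0,0]
  translation:
    - [0,0.02,-0.02]
    - [0,0.08,-0.08]
    - [0,0.14,-0.14]
    - [0,0.15,-0.16]
    - [0,0.14,-0.17]
    - [0,0.12,-0.18]
    - [0,0.1,-0.18]
    - [0,0.08,-0.18]
  jaw: [0.8,0.8,0.8,0.8,0.8,0.8,0.8,0.8]

```text
time_s: 17.02
ee_pos: [0.5475, -0.1704, 0.1099]
tool_rot: [0.982, -0.191, 0.001, -0.001]
contact_force: [0.6, 0.7, -2.6]
opening: 0.0253
```

Run:
```python
from plan import *
s=observe();print(s['time_s'],s['ee_pos'],s['opening'],s['contact_force'],s['joints'])
p,R=forclip(clipframe(TH,'ok'),[C2[0],C2[1],.023+.05],'g2.json');rel(p,R)
im=get_image('wrist');save(im,'w16.png',s=1.4)
```

```text
17.025 [ 0.54748014 -0.17043726  0.10994622] 0.025268493301874504 [ 0.64842999  0.6922265  -2.57344716] [ 0.68351564  0.47492798 -0.55619306  1.8083218   0.30197555  0.94084874
 -0.38646801]
ang [0.3733, -0.0009, 0.0003] trans [-0.0009, -0.0424, 0.1379] n 4.2
```

View pics/w16.png

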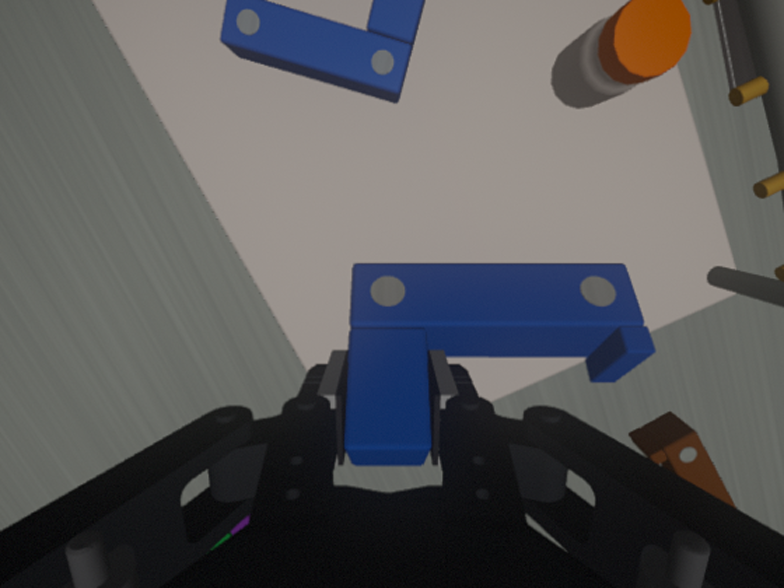

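move_arm:
  angular:
    - [0.07,0,0]
    - [0.14,0,0]
    - [0.22,0,0]
    - [0.3,0,0]
    - [0.373,0,0]
    - [0.373,0,0]
    - [0.373,0,0]
    - [0.373,0,0]
  translation:
    - [0,-0.01,0.01]
    - [0,-0.02,0.04]
    - [0,-0.03,0.07]
    - [0,-0.035,0.1]
    - [0,-0.042,0.138]
    - [-0.001,-0.042,0.138]
    - [-0.001,-0.042,0.138]
    - [-0.001,-0.042,0.138]
  jaw: [0.8,0.8,0.8,0.8,0.8,0.8,0.8,0.8]

```text
time_s: 18.08
ee_pos: [0.5556, -0.1494, 0.0416]
tool_rot: [0.909, -0.174, 0.073, -0.371]
contact_force: [0.2, -0.2, -2.1]
opening: 0.0251
```

Run:
```python
from plan import *
s=observe();print(s['time_s'],s['ee_pos'],s['opening'],s['contact_force'],s['joints'])
p,R=forclip(clipframe(TH,'ok'),[C2[0],C2[1],.023+.004],'g2.json');rel(p,R)
im=get_image('wrist');save(im,'w17.png',s=1.4)
im=get_image('top');save(im,'t17.png',(200,120,400,270),4)
```

```text
18.075 [ 0.55556885 -0.14944981  0.04155535] 0.02514222272875709 [ 0.17785756 -0.20302441 -2.06097154] [ 1.24425527  0.9031428  -0.85647759  1.79991006 -0.16852484  0.82457244
  0.31405488]
ang [0.004, 0.0005, 0.0021] trans [-0.0001, 0.0668, 0.0648] n 0.7
```

View pics/w17.png

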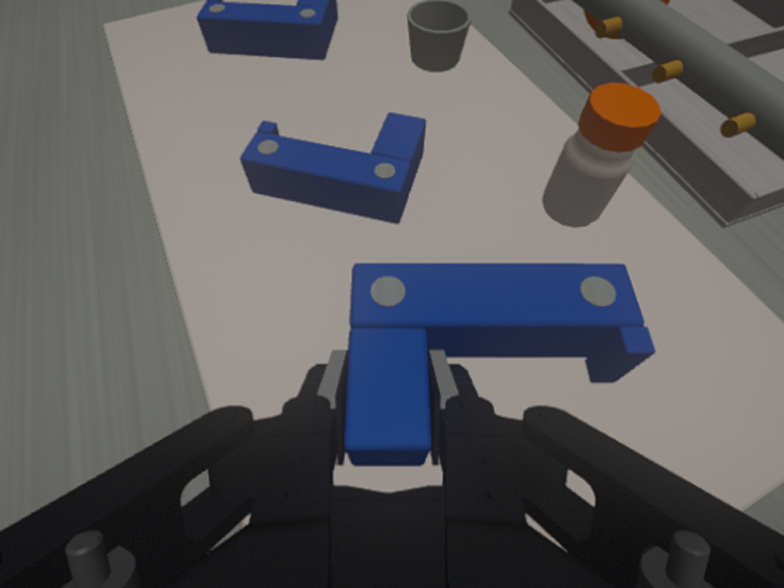

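View pics/t17.png

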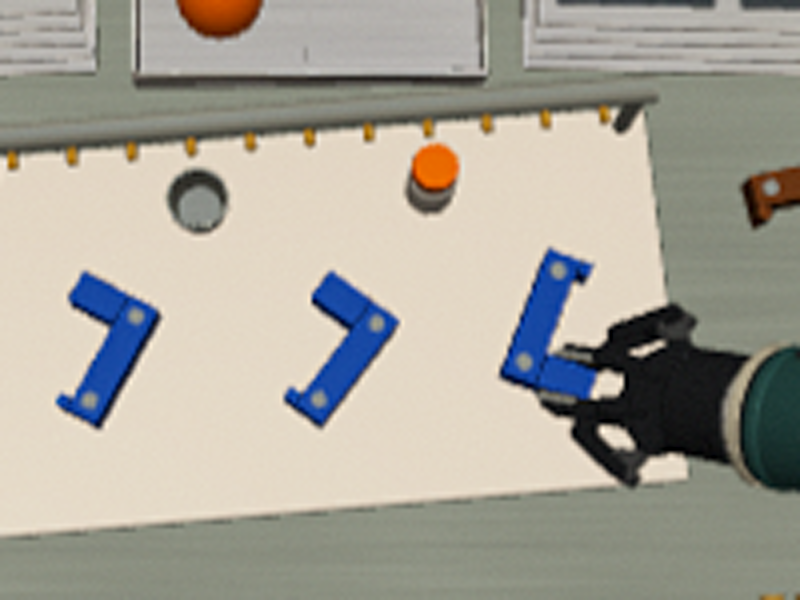

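move_arm:
  angular:
    - [0.004,0,0.001]
    - [0.004,0,0.002]
    - [0.004,0,0.002]
    - [0.004,0,0.002]
    - [0.004,0,0.002]
    - [0.004,0,0.002]
    - [0.004,0,0.002]
  translation:
    - [0,0.015,0.014]
    - [0,0.03,0.028]
    - [0,0.045,0.043]
    - [0,0.056,0.054]
    - [0,0.063,0.061]
    - [0,0.065,0.063]
    - [0,0.065,0.063]
  jaw: [0.8,0.8,0.8,0.8,0.8,0.8,0.8]

```text
time_s: 19.05
ee_pos: [0.5544, -0.1511, -0.0055]
tool_rot: [0.906, -0.178, 0.072, -0.377]
contact_force: [-0.4, 0.2, -1.3]
opening: 0.0256
```

Run:
```python
from plan import *
s=observe();print(s['time_s'],s['ee_pos'],s['opening'],s['contact_force'])
p,R=forclip(clipframe(TH,'ok'),[C2[0],C2[1],.023],'g2.json');rel(p,R)
im=get_image('side');save(im,'s18.png',(230,150,480,400),3)
```

```text
19.05 [ 0.55441561 -0.15110353 -0.00552612] 0.025579382430160405 [-0.3544083   0.1783167  -1.26779362]
ang [-0.002, 0.0004, -0.002] trans [0.0011, 0.0037, 0.0059] n 0.1
```

View pics/s18.png

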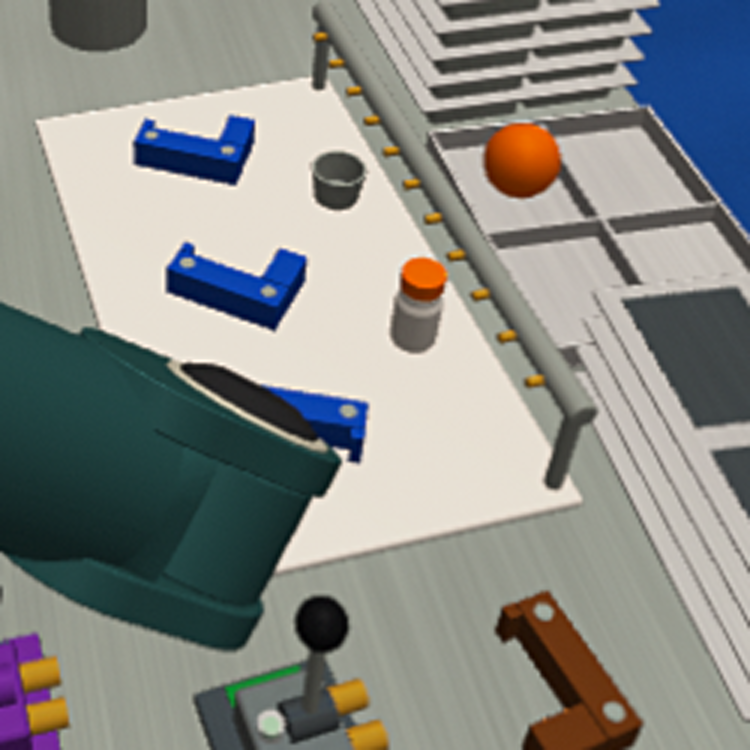

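move_arm:
  angular:
    - [0,0,0]
    - [-0.001,0,-0.001]
    - [-0.001,0,-0.001]
    - [-0.001,0,-0.001]
  translation:
    - [0,0.0015,0.002]
    - [0,0.003,0.0035]
    - [0,0.004,0.0045]
    - [0,0.004,0.0045]
  jaw: [0.8,0.8,0.8,0.8]

```text
time_s: 19.6
ee_pos: [0.5543, -0.1509, -0.0087]
tool_rot: [0.907, -0.177, 0.072, -0.376]
contact_force: [-0.5, 0.6, -2.6]
opening: 0.025
```

move_arm:
  angular:
    - [0,0,0]
    - [0,0,0]
  translation:
    - [0,0.0014,0.0014]
    - [0,0.0014,0.0014]
  jaw: [0.8,0.8]

```text
time_s: 19.85
ee_pos: [0.5544, -0.1509, -0.0091]
tool_rot: [0.907, -0.177, 0.073, -0.376]
contact_force: [-4.2, -1.5, 7.3]
opening: 0.025
```

move_arm:
  angular:
    - [0,0,0]
    - [0,0,0]
    - [0,0,0]
    - [0,0,0]
    - [0,0,0]
  translation:
    - [0,0,0]
    - [0,0,0]
    - [0,0,0]
    - [0,0,0]
    - [0,0,0]
  jaw: [0.6,0.5,0.4,0.35,0.35]

```text
time_s: 20.48
ee_pos: [0.5544, -0.1509, -0.0097]
tool_rot: [0.907, -0.177, 0.072, -0.376]
contact_force: [-0.4, -0.5, 0.6]
opening: 0.0553
```

Run:
```python
from plan import *
s=observe();print(s['time_s'],s['ee_pos'],s['opening'],s['contact_force'])
im=get_image('wrist');save(im,'w19.png',s=1.4)
R=Ro.from_quat(s['tool_rot']);rel(s['ee_pos']-.12*R.apply([0,0,1])+[0,0,.12],R)
```

```text
20.475 [ 0.55438829 -0.15088187 -0.00966433] 0.055316416490524496 [-0.44120443 -0.45133788  0.63043414]
ang [-0.0, 0.0, 0.0] trans [-0.0003, -0.1697, -0.4097] n 3.5
```

View pics/w19.png

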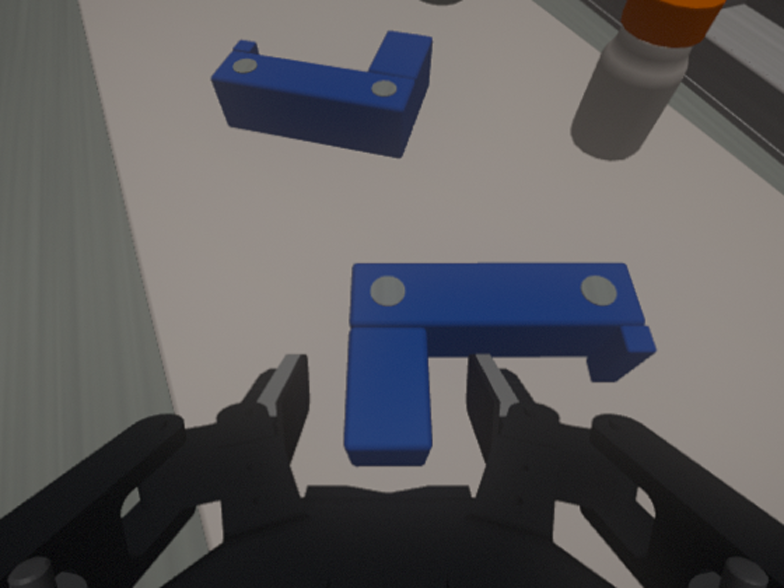

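move_arm:
  angular:
    - [0,0,0]
    - [0,0,0]
    - [0,0,0]
    - [0,0,0]
    - [0,0,0]
    - [-0.08,0,0]
    - [-0.16,0,0]
    - [-0.24,0,0]
  translation:
    - [0,0,-0.05]
    - [0,0,-0.1]
    - [0,-0.07,-0.17]
    - [0,-0.15,-0.25]
    - [0,-0.22,-0.32]
    - [0,-0.28,-0.38]
    - [0,-0.3,-0.4]
    - [0,-0.3,-0.4]
  jaw: [0.35,0.3,0.3,0.3,0.3,0.3,0.3,0.3]

```text
time_s: 21.52
ee_pos: [0.542, -0.1843, 0.24]
tool_rot: [0.972, -0.19, 0.028, -0.135]
contact_force: [-0.3, -0.5, -1.0]
opening: 0.0598
```

Run:
```python
from plan import *
s=observe();print(s['time_s'],s['ee_pos'],s['opening'],s['contact_force'],s['joints'])
rel([.50,-.50,.24],R_down(np.radians(7)))
R=Ro.from_quat(s['tool_rot']);
im=get_image('top');save(im,'t20.png',(200,120,400,270),4)
```

```text
21.525 [ 0.54203035 -0.1843497   0.23998193] 0.059782854911379885 [-0.30203072 -0.49635069 -1.04047971] [ 1.09048441  0.40842202 -0.84258332  1.68383212  0.02839858  1.14928176
 -0.10170504]
ang [-0.1288, -0.0346, -0.2408] trans [0.1596, 0.5932, -0.1679] n 5.1
```

View pics/t20.png

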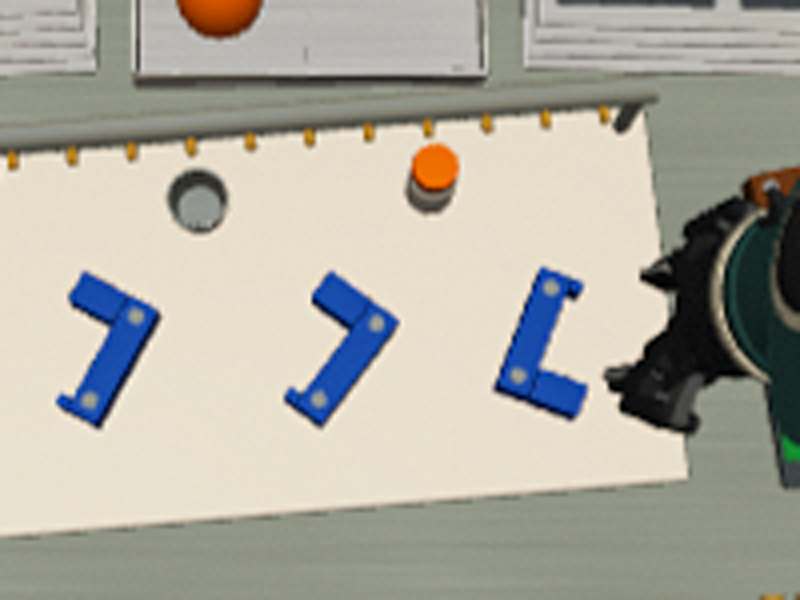

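move_arm:
  angular:
    - [-0.06,-0.01,-0.06]
    - [-0.129,-0.035,-0.12]
    - [-0.129,-0.035,-0.24]
    - [-0.129,-0.035,-0.241]
    - [-0.129,-0.035,-0.241]
    - [-0.129,-0.035,-0.241]
    - [-0.129,-0.035,-0.241]
    - [-0.129,-0.035,-0.241]
  translation:
    - [0.03,0.07,-0.05]
    - [0.05,0.18,-0.08]
    - [0.08,0.3,-0.1]
    - [0.11,0.4,-0.12]
    - [0.13,0.5,-0.14]
    - [0.16,0.593,-0.168]
    - [0.16,0.593,-0.168]
    - [0.16,0.593,-0.168]
  jaw: [0.5,1,1,1,1,1,1,1]

```text
time_s: 22.58
ee_pos: [0.5002, -0.4986, 0.2352]
tool_rot: [0.998, 0.062, -0.001, -0.004]
contact_force: [-0.0, 0.6, 0.4]
opening: 0.0002
```

Run:
```python
from plan import *
import pickle
s=observe();print(s['time_s'],s['ee_pos'],s['opening'],s['contact_force'],s['joints'])
im=get_image('wrist');save(im,'w21.png',s=1.4);pickle.dump(im,open('w21.pkl','wb'))
rel([.50,-.50,.24],R_down(np.radians(7)))
```

```text
22.575 [ 0.50016148 -0.49864378  0.23523115] 0.00020302432959709175 [-0.03443546  0.6137909   0.37070386] [ 1.19709481  0.64694065 -0.75129477  1.3063818   0.42807032  1.35786707
  0.58219837]
ang [-0.0039, 0.0004, 0.0015] trans [-0.0013, 0.0034, -0.0089] n 0.1
```

View pics/w21.png

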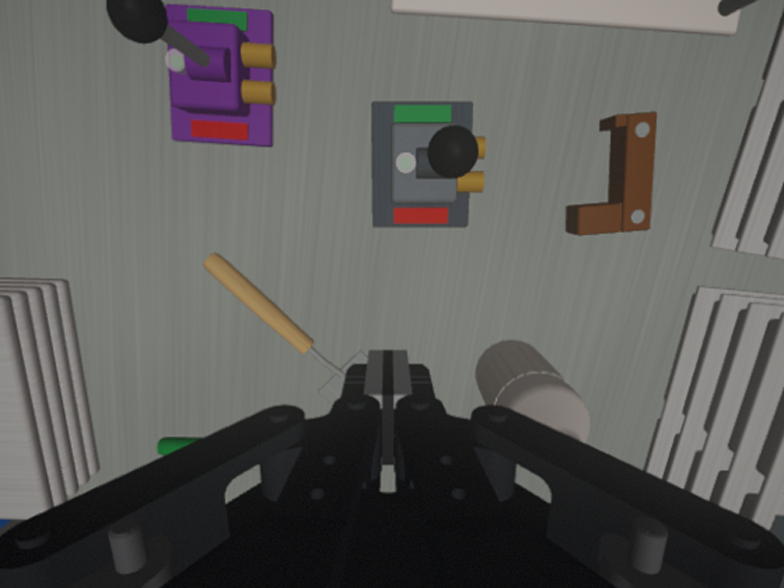

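Run:
```python
from plan import *
import pickle
im=pickle.load(open('w21.pkl','rb'));save(im,'w21c.png',(250,60,430,300),2.5)
print('knob',unproj(im,[np.array([453,152])/1.4],.15),unproj(im,[np.array([453,152])/1.4]))
Q=unproj(im,np.array([[373,102],[472,102],[372,226],[468,226]])/1.4,.008)
print(Q.round(4),Q.mean(0),[np.linalg.norm(Q[a]-Q[b]) for a,b in((0,1),(0,2))])
print('yaw',[np.degrees(np.arctan2(*(Q[b]-Q[a])[1::-1])) for a,b in((0,1),(2,3))],[np.degrees(np.arctan2(*(Q[b]-Q[a])[1::-1]))-90 for a,b in((2,0),(3,1))])
print('bottle',unproj(im,np.array([[505,365],[550,410],[490,350]])/1.4))
```

```text
knob [[ 0.52825788 -0.40937438  0.15      ]] [[ 0.52639666 -0.4108164   0.16410595]]
[[ 0.4701 -0.3622  0.008 ]
 [ 0.5569 -0.3512  0.008 ]
 [ 0.4819 -0.47    0.008 ]
 [ 0.5718 -0.4586  0.008 ]] [ 0.52018247 -0.4104875   0.008     ] [np.float64(0.08744091118441653), np.float64(0.10841093440174442)]
yaw [np.float64(7.248427936015078), np.float64(7.229742440474854)] [np.float64(6.240428289538826), np.float64(7.882115869936072)]
bottle [[ 0.61642812 -0.5735656   0.05798712]
 [ 0.6324719  -0.57779304  0.12875486]
 [ 0.6138468  -0.57678352  0.01283237]]
```

View pics/w21c.png

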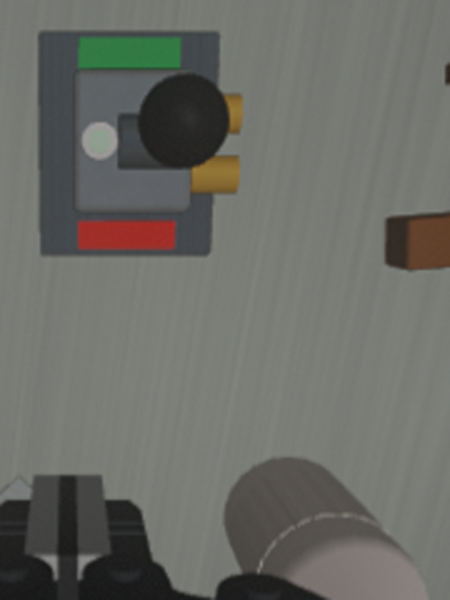

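Run:
```python
from plan import *
R=R_down(np.radians(7.2))
rel([.530,-.472,.16],R);rel([.530,-.472,.084],R)
```

```text
ang [-0.0039, 0.0004, -0.0002] trans [0.0654, -0.0434, 0.1514] n 1.4
ang [-0.0039, 0.0004, -0.0002] trans [0.0655, -0.0421, 0.3034] n 2.5
```

move_arm:
  angular:
    - [-0.004,0,0]
    - [-0.004,0,0]
    - [-0.004,0,0]
    - [-0.004,0,0]
    - [-0.004,0,0]
    - [-0.004,0,0]
    - [-0.004,0,0]
  translation:
    - [0.065,-0.042,0.0]
    - [0.065,-0.042,0.08]
    - [0.065,-0.042,0.16]
    - [0.065,-0.042,0.24]
    - [0.065,-0.042,0.29]
    - [0.065,-0.042,0.303]
    - [0.065,-0.042,0.303]
  jaw: [1,1,1,1,1,1,1]

```text
time_s: 23.5
ee_pos: [0.5298, -0.4731, 0.0851]
tool_rot: [0.998, 0.062, -0.0, 0.001]
contact_force: [1.1, 0.3, 0.8]
opening: 0.0
```

Run:
```python
from plan import *
R=R_down(np.radians(7.2));s=observe();print(s['time_s'],s['ee_pos'],s['contact_force'])
k=np.array([.523,-.4105]);yv=np.array([-.125,.992])
for d in(-.030,.026,.030): rel([*(k+d*yv),.084],R)
im=get_image('wrist');save(im,'w22.png',s=1.4)
im=get_image('side');save(im,'s22.png',(280,290,430,420),5)
```

```text
23.5 [ 0.52983731 -0.4730783   0.08508023] [1.1456962  0.28102558 0.79630736]
ang [0.0006, 0.0003, -0.0005] trans [0.002, -0.0659, 0.0021] n 0.5
ang [0.0006, 0.0003, -0.0005] trans [0.0019, -0.1779, 0.0019] n 1.4
ang [0.0006, 0.0003, -0.0005] trans [0.0019, -0.1859, 0.0019] n 1.5
```

View pics/w22.png

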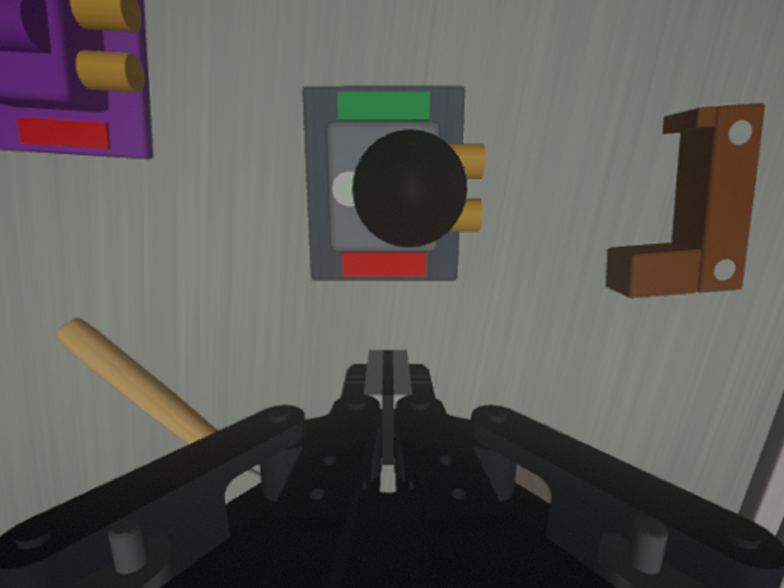

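View pics/s22.png

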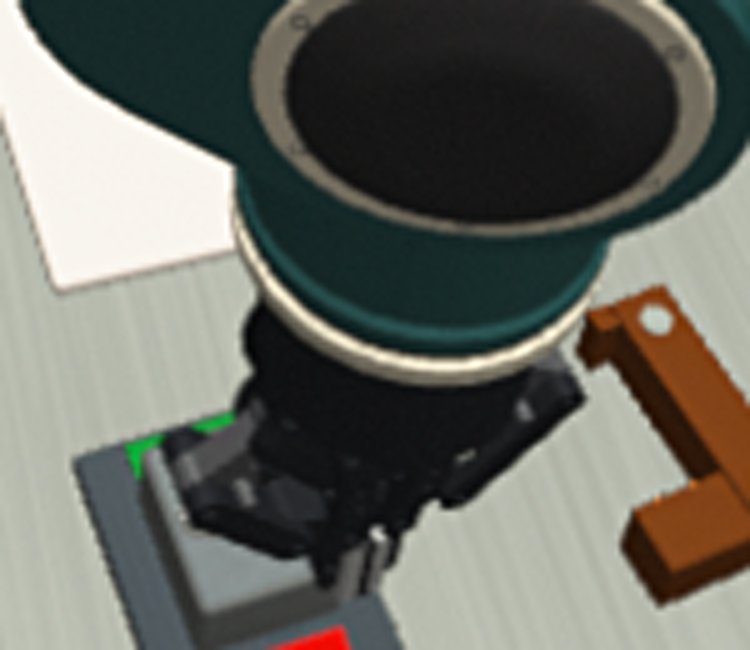

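move_arm:
  angular:
    - [0,0,0]
    - [0,0,0]
    - [0,0,0]
    - [0,0,0]
    - [0,0,0]
    - [0,0,0]
    - [0,0,0]
    - [0,0,0]
  translation:
    - [0.01,-0.03,0.001]
    - [0.01,-0.055,0.001]
    - [0.01,-0.075,0.001]
    - [0.01,-0.095,0.001]
    - [0.01,-0.115,0.001]
    - [0.01,-0.135,0.001]
    - [0.01,-0.15,0.001]
    - [0.01,-0.16,0.001]
  jaw: [1,1,1,1,1,1,1,1]

```text
time_s: 24.6
ee_pos: [0.5238, -0.3937, 0.0834]
tool_rot: [0.998, 0.062, -0.001, 0.001]
contact_force: [0.5, -8.1, -4.5]
opening: 0.0004
```

Run:
```python
from plan import *
R=R_down(np.radians(7.2));s=observe();print(s['time_s'],s['ee_pos'],s['contact_force'])
k=np.array([.527,-.4105]);yv=np.array([-.125,.992]);print((s['ee_pos'][:2]-k)@yv)
im=get_image('wrist');save(im,'w23.png',s=1.4)
```

```text
24.6 [ 0.52381783 -0.39371677  0.083363  ] [ 0.51834435 -8.06585661 -4.53922069]
0.017046738386568755
```

View pics/w23.png

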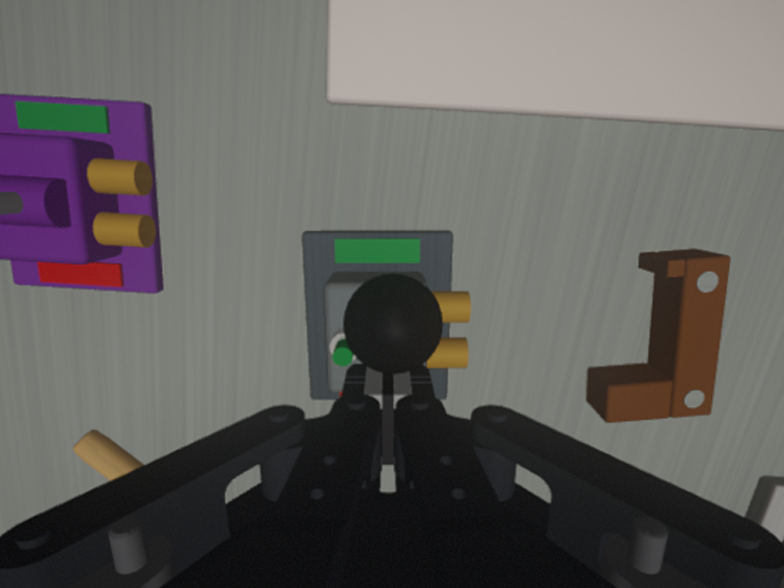

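move_arm:
  angular:
    - [0,0,0]
    - [0,0,0]
    - [0,0,0]
  translation:
    - [0,-0.008,0]
    - [0,-0.014,0]
    - [0,-0.014,0]
  jaw: [1,1,1]

```text
time_s: 25.02
ee_pos: [0.5228, -0.3874, 0.0833]
tool_rot: [0.998, 0.061, -0.001, 0.001]
contact_force: [-0.2, -7.2, -3.8]
opening: -0.0004
```

move_arm:
  angular:
    - [0,0,0]
    - [0,0,0]
  translation:
    - [0,-0.004,0]
    - [0,-0.004,0]
  jaw: [1,1]

```text
time_s: 25.28
ee_pos: [0.5224, -0.3856, 0.0833]
tool_rot: [0.998, 0.061, -0.001, 0.001]
contact_force: [-0.1, -9.3, -4.0]
opening: -0.0003
```

move_arm:
  angular:
    - [0,0,0]
    - [0,0,0]
  translation:
    - [0,-0.004,0]
    - [0,-0.004,0]
  jaw: [1,1]

```text
time_s: 25.52
ee_pos: [0.5221, -0.3838, 0.0832]
tool_rot: [0.998, 0.061, -0.001, 0.001]
contact_force: [-0.7, -9.1, -5.5]
opening: 0.0003
```

move_arm:
  angular:
    - [0,0,0]
    - [0,0,0]
  translation:
    - [0,-0.004,0]
    - [0,-0.004,0]
  jaw: [1,1]

```text
time_s: 25.78
ee_pos: [0.5218, -0.3822, 0.0832]
tool_rot: [0.998, 0.061, -0.001, 0.001]
contact_force: [0.3, -11.5, -7.0]
opening: 0.0001
```

Run:
```python
from plan import *
s=observe();print(s['time_s'],s['ee_pos'],s['contact_force'])
k=np.array([.527,-.4105]);yv=np.array([-.125,.992]);print((s['ee_pos'][:2]-k)@yv)
im=get_image('wrist');save(im,'w24.png',(200,150,340,300),5)
im=get_image('side');save(im,'s24.png',(280,290,430,420),5)
```

```text
25.775 [ 0.5218299  -0.38219966  0.08322321] [  0.32710194 -11.46953272  -7.03394309]
0.02872019600029202
```

View pics/w24.png

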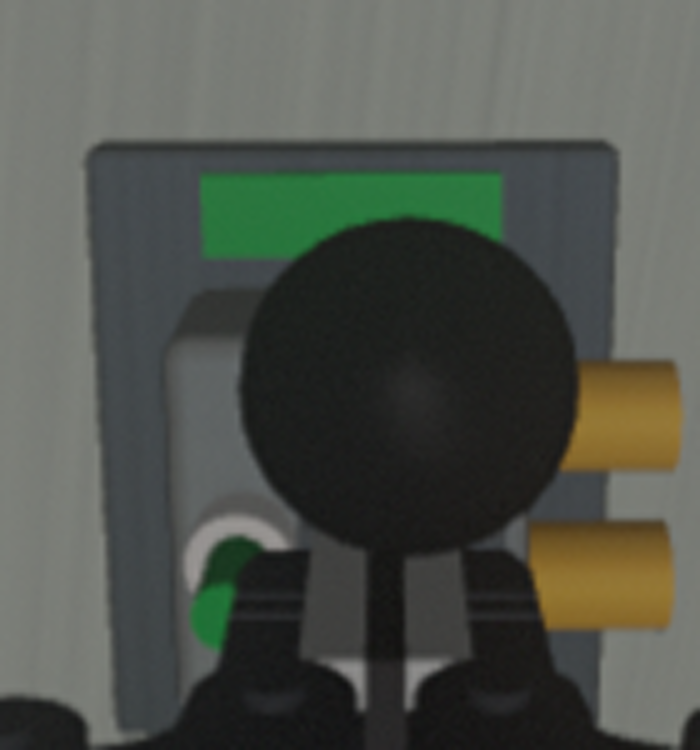

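move_arm:
  angular:
    - [0,0,0]
    - [0,0,0]
  translation:
    - [0,-0.004,0]
    - [0,-0.004,0]
  jaw: [1,1]

```text
time_s: 26.12
ee_pos: [0.5217, -0.382, 0.0833]
tool_rot: [0.998, 0.06, -0.001, 0.002]
contact_force: [4.3, -20.1, -11.3]
opening: 0.0
```

Run:
```python
from plan import *
s=observe();print(s['time_s'],s['ee_pos'],s['contact_force'])
k=np.array([.527,-.4105]);yv=np.array([-.125,.992]);print((s['ee_pos'][:2]-k)@yv)
im=get_image('wrist')
# knob centre: dark sphere in crop centre (410,385)/5+(200,150)
for c in((410,385),):
    u,v=c[0]/5+200,c[1]/5+150
    P=unproj(im,[[u,v]])[0];V=np.array(im['view']);o=-V[:3,:3].T@V[:3,3]
    r=(P-o)/np.linalg.norm(P-o);K0=P+.015*r
    a=(K0[:2]-k)@yv; print('knob c',K0,'lat',a,'angle',np.arctan2(a,K0[2]-.05))
save(im,'w25.png',(200,150,340,300),5)
```

```text
26.125 [ 0.52166879 -0.38198699  0.08329398] [  4.33033625 -20.05800911 -11.27650346]
0.028951302748374312
knob c [ 0.52151885 -0.35714536  0.13553886] lat 0.05361294538044305 angle 0.5598690536304068
```

View pics/w25.png

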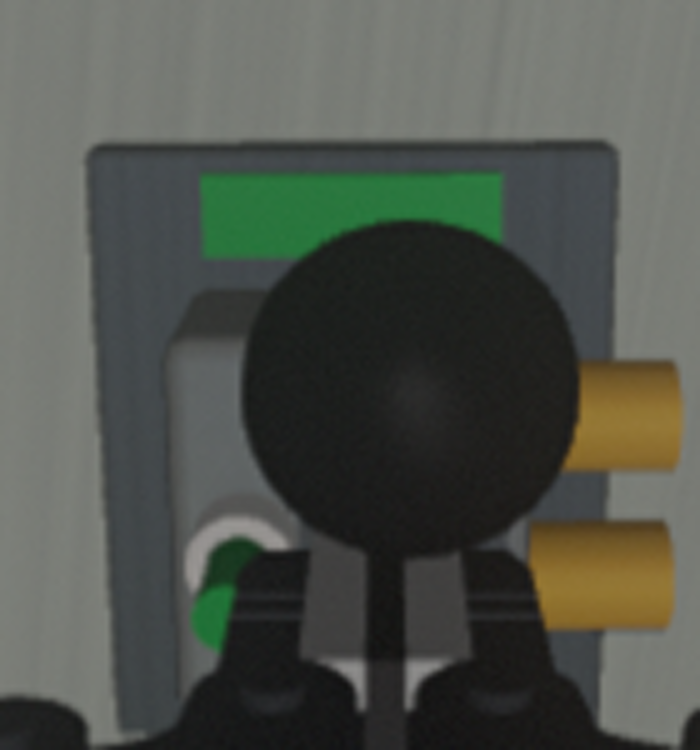

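move_arm:
  angular:
    - [0,0,0]
    - [0,0,0]
    - [0,0,0]
    - [0,0,0]
    - [0,0,0]
    - [0,0,0]
    - [0,0,0]
    - [0,0,0]
  translation:
    - [0,0,0]
    - [0,0,0]
    - [0,0,0]
    - [0,0,0]
    - [0,0,0]
    - [0,0,0]
    - [0,0,0]
    - [0,0,0]
  jaw: [1,1,1,1,1,1,1,1]

```text
time_s: 27.18
ee_pos: [0.5217, -0.382, 0.0833]
tool_rot: [0.998, 0.06, -0.001, 0.002]
contact_force: [4.3, -21.2, -11.4]
opening: 0.0001
```

move_arm:
  angular:
    - [0,0,0]
    - [0,0,0]
    - [0,0,0]
    - [0,0,0]
    - [0,0,0]
    - [0,0,0]
    - [0,0,0]
    - [0,0,0]
  translation:
    - [0,0,0]
    - [0,0,0]
    - [0,0,0]
    - [0,0,0]
    - [0,0,0]
    - [0,0,0]
    - [0,0,0]
    - [0,0,0]
  jaw: [1,1,1,1,1,1,1,1]

```text
time_s: 28.18
ee_pos: [0.5217, -0.382, 0.0833]
tool_rot: [0.998, 0.06, -0.001, 0.002]
contact_force: [3.4, -19.6, -11.1]
opening: 0.0004
```

move_arm:
  angular:
    - [0,0,0]
    - [0,0,0]
    - [0,0,0]
    - [0,0,0]
  translation:
    - [0,0,0]
    - [0,0,0]
    - [0,0,0]
    - [0,0,0]
  jaw: [1,1,1,1]

```text
time_s: 28.68
ee_pos: [0.5217, -0.382, 0.0833]
tool_rot: [0.998, 0.06, -0.001, 0.002]
contact_force: [3.3, -19.8, -10.6]
opening: -0.0002
```

move_arm:
  angular:
    - [0,0,0]
    - [0,0,0]
    - [0,0,0]
    - [0,0,0]
    - [0,0,0]
    - [0,0,0]
    - [0,0,0]
    - [0,0,0]
  translation:
    - [0,0.012,0]
    - [0,0.026,0]
    - [0,0.04,0]
    - [0,0.054,0]
    - [0,0.068,0]
    - [0,0.08,0]
    - [0,0.092,0]
    - [0,0.102,0]
  jaw: [1,1,1,1,1,1,1,1]

```text
time_s: 29.68
ee_pos: [0.5287, -0.4293, 0.0834]
tool_rot: [0.998, 0.062, -0.001, 0.0]
contact_force: [0.0, 0.2, -1.3]
opening: 0.0001
```

move_arm:
  angular:
    - [0,0,0]
    - [0,0,0]
    - [0,0,0]
    - [0,0,0]
    - [0,0,0]
    - [0,0,0]
    - [0,0,0]
    - [0,0,0]
  translation:
    - [0,0.008,0]
    - [0,0.018,0]
    - [0,0.04,0]
    - [0,0.07,0]
    - [0,0.09,0]
    - [0,0.1,-0.08]
    - [0,0.1,-0.18]
    - [0,0.1,-0.24]
  jaw: [1,1,1,1,1,1,1,1]

```text
time_s: 30.68
ee_pos: [0.5357, -0.4794, 0.2064]
tool_rot: [0.998, 0.062, 0.0, 0.001]
contact_force: [-0.1, -0.3, 0.5]
opening: -0.0003
```

Run:
```python
from plan import *
s=observe();print(s['time_s'],s['ee_pos'],s['contact_force'],s['dq'].round(3))
im=get_image('wrist');save(im,'w26.png',s=1.4)
im=get_image('side');save(im,'s26.png',s=1.4)
```

```text
30.675 [ 0.53565115 -0.47940089  0.20639184] [-0.11465862 -0.31686349  0.54672267] [ 0.009 -0.166 -0.068 -0.239 -0.117  0.384  0.091]
```

View pics/w26.png

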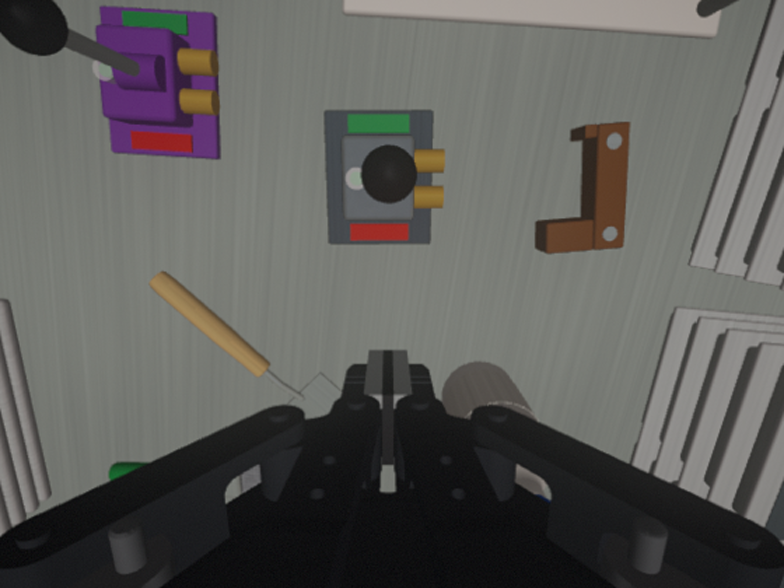

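View pics/s26.png

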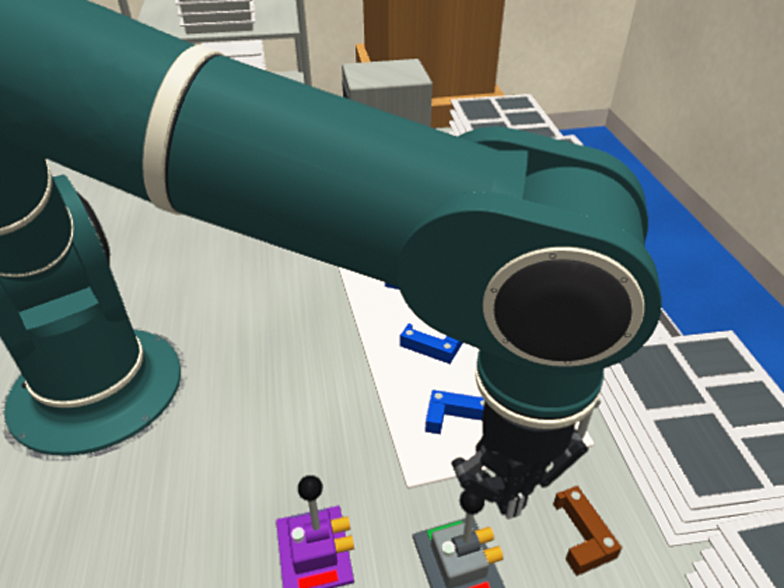

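Lever is back in the middle with the flag down. I'll let the arm settle, then check the clips from above.

move_arm:
  angular:
    - [0,0,0]
    - [0,0,0]
    - [0,0,0]
    - [0,0,0]
  translation:
    - [0,0,-0.06]
    - [0,0,-0.06]
    - [0,0,-0.06]
    - [0,0,-0.06]
  jaw: [1,1,1,1]

```text
time_s: 31.28
ee_pos: [0.5348, -0.4786, 0.2326]
tool_rot: [0.998, 0.062, -0.001, 0.0]
contact_force: [-0.1, 1.2, -1.0]
opening: -0.0003
```

Run:
```python
from plan import *
s=observe();print(s['time_s'],s['ee_pos'],s['contact_force'])
t=get_image('top');save(t,'t27.png',(180,130,440,290),3)
for box in((318,180,352,232),(266,182,306,232),(208,182,246,232)):
    c=unproj(t,[[(box[0]+box[2])/2,(box[1]+box[3])/2]],.023)[0]
    for h in(1,-1): print(h,fit(t,box,h,c,.023))
```

```text
31.275 [ 0.53480197 -0.47862839  0.23264552] [-0.13558398  1.16316372 -1.00767043]
1 (array([ 0.57808442, -0.18680777,  4.32255487]), np.float64(0.8936964565485516))
-1 (array([ 0.55740018, -0.19704092,  5.89616511]), np.float64(0.6280237058538946))
1 (array([ 0.57603109, -0.01027915,  0.92637811]), np.float64(0.9012718547602269))
-1 (array([ 0.57522098, -0.00862951,  0.92685772]), np.float64(0.5758057645889536))
1 (array([0.57678104, 0.16915834, 1.07094903]), np.float64(0.8976593145135361))
-1 (array([0.5762335 , 0.17024623, 1.09732193]), np.float64(0.5924650932224395))
```

View pics/t27.png

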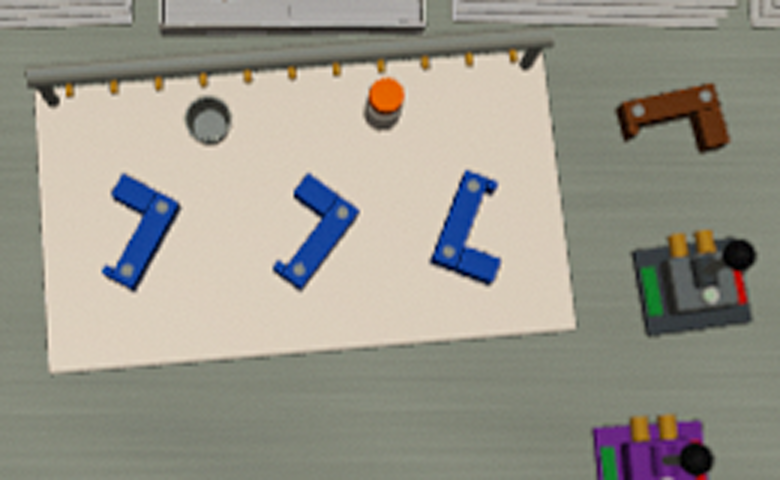

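```bash
python3 -c "
from rig import *
print(job_done())"
```

```text
the job is handed in; nothing more can be done
None
```

The job is done and handed in at about 31 s of the 70 s allowed.

**Clips:** Only the right-hand clip lay mirror-wise. I stood it on its long arm's edge, regrasped its foot from the other side and laid it flat again, and it did not topple or drop. The final top view matches all three clips to a proper L (overlap about 0.90, against about 0.6 for the mirror shape). The other two clips are where they were to within a millimetre. The cup and shaker look untouched.

**Valve:** I used the grey valve, not the purple one. The lever went to its green stop, measured at about 0.56 rad, with about 20 N of sideways push and the green flag up. I held it there for about 2.5 s and then eased it back. The last wrist view shows the knob centred and the flag down, with the arm clear of everything.

**One disagreement:** The real fingertips sat about 41 mm short of the reported TCP along the tool axis. Both the side and wrist cameras showed this, so my first approach stopped short of the clip. I corrected for the offset in every later move.

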